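# Vessel off the safety hook and into the carousel

## Robot

A 6-joint arm with a two-finger parallel gripper is mounted at the origin on the work surface. World frame = base frame: x ahead of the robot, y to its left, z up, the work surface at z = 0. Lengths are in m, angles in rad, forces in N, time in s.
With the tool pointing down it reaches from about 0.3 to 0.875 m from the base axis. Payload 6.4 kg.
Tool frame: the origin (TCP) lies at the very end of the fingers, on their centre line; the grasp point (between the pads) lies ctrl.grip_point_offset behind it (ctrl.grip_point_offset is the distance from the TCP to the grasp point, in m); z points along the fingers, x is the direction in which the jaws open and shut, and the axes are right-handed (so a half turn about z gives the same grasp; the last joint's range is limited). The gripper opens to 85 mm and grips with 20 to 120 N. Pads are 22 mm wide; open, the fingers measure 114 mm over their backs; the gripper's body (76 mm by 85 mm) begins 54 mm behind the grasp point. The pads swing forward as they close: fully open they stand 13 mm farther back than shut.
Start: joints at [1.12, 0.181, 1.607, -0, 1.354, -0.206], TCP at [0.139, 0.558, 0.231] pointing down, gripper open.
Joint ranges: [-2.99, 2.99], [-0.89, 2.07], [0.3, 2.58], [-1.14, 4.28], [0, 2.63], [-3.12, 3.12]. Speed limits (rad/s): [2.57, 2.57, 3.01, 3.14, 3.14, 3.14].

## Interface

Orientations are given as a unit quaternion [w, x, y, z].
In Python, from bench import get_obs, viewer, workorder, ctrl gives the robot as it stands. The module is installed in compiled form; this text tells all that it offers.
- The arm moves only by the tool move_arm, never from a script. Its argument "increments" is a list of rows, each an object of numbers: "tx", "ty", "tz": the shift along the tool's x, y, z in m; "turn": the turn about the tool's z in degrees. A call has 1 to 20 rows; each row is the pose to reach, as a shift and turn from the pose commanded when the call began, along the tool's axes at that moment; what a row does not reach only later rows make up. A row lasts 1/12 s, in which the tool goes at most 41.7 mm and 7.16 degrees, less where a joint would pass 70% of its speed; a pose out of reach is approached as far as the arm can. A call with a gripper value outside its range is refused whole. "gripper" is the opening, from 0 (shut) to 1 (fully open), set as the call begins (left out, the last holds). The fingers move at their own pace and stop on an object; the grip force is fixed at half the most. Time passes only in rows, so rows that repeat a pose let the fingers close. It gives the time, the measured TCP pose, the force and the opening at its end, in the units of the state.
- get_obs(): the state, without advancing time (a new reading comes with each control period).
- viewer.camera(name): name is "side" or "top"; returns (picture, depth): 384x512x3 uint8, red, green, blue; 384x512 float32, m along the optical axis (not along the pixel's ray), 0 where there is no reading.
- viewer.get_calibration(name): a dict with "intrinsics" (3x3 intrinsics, pixels), "k1" (the pictures are not rectified: a ray, as slopes to the right and down, at radius r is drawn at 1 + k1 r^2 times it, then the intrinsics apply), "origin" and "attitude" of the camera in the world. Camera axes: x right, y up, looking along -z (the intrinsics and any distortion apply to the point x, -y, -z); pixel columns grow to the right and rows downward; lengths in m; the calibration is good to about 2 mm. A picture is of the moment at which its call begins. get_calibration takes no time and is no camera call.
- workorder.hand_in(): hands the job in, once; it reports no verdict.
The state is a dict: "time_s": time; "q": joint angles; "dq": joint speeds; "joint_efforts": joint torques, N m; "eef_pos": TCP position; "eef_rot": TCP orientation; "wrist_force": force on the tool from outside, world axes, zero at the start; "torque": the same for the moment, N m; "opening": opening from 0.0 (shut) to 1.0 (fully open).
Only numpy, scipy, OpenCV 4.12 (cv2) and the standard library are available. Lean on these libraries where they do the work, as an engineer would, in place of code of your own. Each camera call takes 0.05 s, during which the arm holds its last target.

## Task

Take the hanging white vessel off the safety hook by its yoke, pressing the sprung keeper open with the yoke's own cross bar, without touching the stand with the gripper, and let the keeper snap shut behind it. Then lower the vessel upright into the carousel's one empty sleeve, fully home, and let go only there. Leave the bottle, jar, glass cup and spare cap where they are.

Things in the scene. Friction and masses are not known exactly. Their poses are not given: they have to be found in the camera images.
- vessel: The part: white round plastic vessel, 40 mm diameter (foot tapers to 32 over the lowest 5), ribbed cap 47 across from 62 to 78 high, in a flat steel yoke. Origin: centre of the underside; z up, y along the yoke's width, x across. It hangs upright, its cross bar resting on the level part of the hook bar, square to it within 0.1 rad. 0.22 to 0.36 kg, centre of mass low in the vessel.
- yoke_bar (a point): Centre of the yoke's cross bar, 130 mm above the vessel's underside; bar 8 x 8, underside at 126. Yoke legs (8 along x, 6 along y) stand at y -24 and +24 from the cap to the grip. The eye round the hook bar is the window below the cross bar: 42 wide, from the cap's top (78) to 126. The window above it (134 to 222) goes round the stand's top arm.
- yoke_grip (a point): Centre of the grey grip block on top of the yoke, 234 mm above the vessel's underside: 14 thick along x, 54 along y, from 222 to 246 high. Grip it from above across its 14 mm thickness. When the vessel hangs, the block's underside is 24 mm above the stand's top arm.
- stand: Fixed hook stand. Origin: underside of base below the hook bar, z up; the hook points along its own -x. In its frame, mm: base x -70..110, y -55..55, 12 thick; post x 75..91 up to z 267; round hook bar 10 diameter at y = 0, level centreline z = 190 from post to x = -18, then bent up through (-26, 193), (-34, 199) at 45 degrees to its tip (-47, 212).
- hook_tip (a point): Centre of the hook bar's upturned round end. The vessel leaves only over it, under the top arm, through the keeper. Held upright, it passes freely with the cross bar's underside 33 to 37 mm above the level centreline at the tip and till clear. The open keeper reaches to stand x = -108; a cross bar beyond x = -120 is clear.
- keeper (a joint): Angle of the sprung keeper, a steel flap 16 wide, 3 thick, 52 long, on a level hinge at x = -56, z = 262 mm in the stand's frame, hanging in front of the hook's tip. 0 = shut (straight down); grows as its lower end swings outward (stand -x) and up, to 1.5 rad; never inward. Spring 0.06 N m when shut plus 0.06 per rad: 2 to 5 N at the cross bar.
- keeper_end (a point): Lower end of the keeper flap.
- carousel: Fixed white carousel: round base 262 mm diameter, hub 116 diameter up to 62 high, eight upright sleeves of 53 outer diameter on a 95 radius, rims 60 above the table. Seven hold capped vessels without yokes, tops 96 above the table; one is empty. Origin: centre of its underside; its +x axis points to the empty sleeve.
- socket (a point): Centre of the inner floor of the empty sleeve, 18 mm above the table; bore 45 diameter, rim 42 above this point. The vessel is home when its underside stands on this point.
- bottle: Bystander: amber bottle, 60 diameter, 170 high, standing free. Origin: centre of underside.
- jar: Bystander: white jar with grey lid, 64 diameter, 130 high, standing free. Origin: centre of underside.
- cup: Bystander: low glass cup, 68 diameter at its rim, 35 high, standing free on the stand's base plate below the hook (rim 47 above the table). Origin: centre of underside.
- cap: Bystander: spare white cap, 42 diameter, 16 high, lying free on the bench. Origin: centre of underside.
- top_bar_end (a point): End of the stand's straight top arm, on its centreline: 12 wide, z 257 to 267 above the stand's underside, from the post to x = -48 in the stand's frame. It carries the keeper's hinge.
Not all that is in view belongs to the job. What is shaped like the vessel but blue is not meant.

How it is judged:
By the outcome, as a careful person would: the job done as asked, in the order asked, and still so for the second after the job is handed in, with the robot touching nothing.
It also fails if it takes over 50 s, if anything falls off the work surface, if the arm or the gripper's body presses on something with over 40 N, if the wrist force passes 120 N, or if a joint passes its speed limit or range.

## Working session

There is one attempt and no reset: what is moved stays moved. The work goes in short steps, Python scripts to look and compute and a tool call to move; the robot and the scene stay as the last step left them, time stands still between calls to the robot, and variables do not carry over. Pictures are saved under pics/ and viewed, and the job is handed in when it is done.

Besides the shell and the picture viewer there is one more tool, called after ">>>" as name([rows], argument=value, ...), one row to a line, values as JSON. move_arm: Moves the arm, as the interface text tells. Its arguments: {"type":"object","properties":{"increments":{"type":"array"},"gripper":{"type":"number"}},"required":["increments"]}

```bash
mkdir -p pics; cat > h.py <<'E'
import numpy as np, cv2
from bench import get_obs, viewer, workorder, ctrl
def snap(n,tag):
    p,d=viewer.camera(n); cv2.imwrite(f'pics/{tag}.png',cv2.cvtColor(p,cv2.COLOR_RGB2BGR)); np.save(f'pics/{tag}.npy',d); return p,d
E
python3 - <<'E'
from h import *
o=get_obs(); print(o); print(ctrl.grip_point_offset)
for n in('side','top'):
    snap(n,n+'0'); print(n,viewer.get_calibration(n))
E
```

```text
{'time_s': 0.0, 'q': array([ 1.11968269e+00,  1.81544513e-01,  1.60800996e+00,  1.85110904e-05,
        1.35378853e+00, -2.06318864e-01]), 'dq': array([ 1.28015626e-03,  8.92357973e-04,  4.01397123e-05, -7.13837164e-04,
       -9.73772281e-04,  7.12207949e-06]), 'joint_efforts': array([-1.15426556e-03, -4.44875801e+01, -3.51337659e+01, -3.08788904e-04,
        9.17625788e-03, -3.06558000e-06]), 'eef_pos': array([0.13909865, 0.55735574, 0.23038125]), 'eef_rot': array([ 3.77817174e-04,  7.88149780e-01,  6.15482866e-01, -7.89471979e-04]), 'wrist_force': array([ 0.21886773, -1.03953897, -0.33171533]), 'torque': array([ 0.0181953 , -0.02025889, -0.02306283]), 'opening': 1.0004262348033781}
0.0187
side {'intrinsics': array([[417.41088361,   0.        , 259.76628884],
       [  0.        , 417.41088361, 191.43640353],
       [  0.        ,   0.        ,   1.        ]]), 'k1': -0.022628578751827368, 'origin': array([ 0.1142501 , -0.60881251,  0.65342946]), 'attitude': array([ 0.83564976,  0.45825959, -0.15597008, -0.25953989])}
top {'intrinsics': array([[454.527994  ,   0.        , 261.49226812],
       [  0.        , 454.527994  , 188.12791629],
       [  0.        ,   0.        ,   1.        ]]), 'k1': -0.014205890147357543, 'origin': array([0.31724296, 0.00291527, 1.23670347]), 'attitude': array([-0.68795738, -0.07506706,  0.07550187,  0.71789905])}
```

View pics/side0.png

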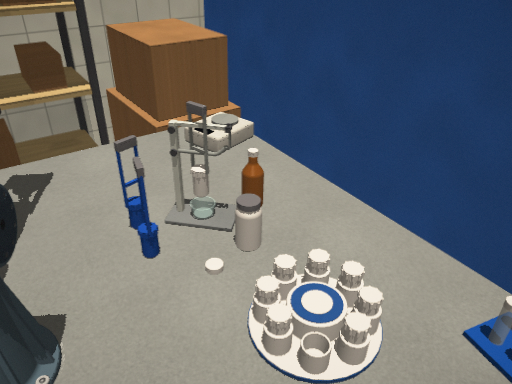

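View pics/top0.png

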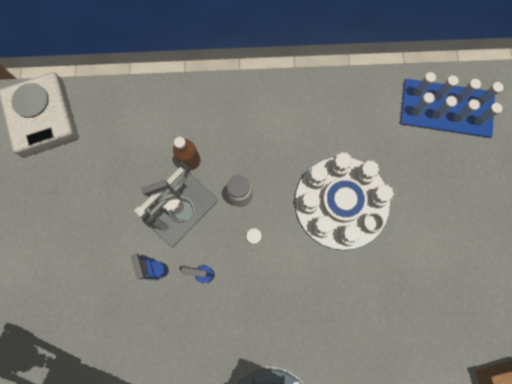

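The side view shows the white vessel hanging at about (200,182), its grip block at (197,107), with two blue look-alikes at (137,205) and (148,240). The empty sleeve is at (315,352) in the side view and (372,222) in the top view. Other white candidates are the seven carousel vessels without yokes and those in the blue rack at (505,315). I choose the one on the hook.

```bash
cat >> h.py <<'E'
from scipy.spatial.transform import Rotation as R
def cal(n):
    c=viewer.get_calibration(n); w,x,y,z=c['attitude']
    return c['intrinsics'],c['k1'],np.array(c['origin']),R.from_quat([x,y,z,w]).as_matrix()
def proj(n,P):
    K,k1,o,A=cal(n); p=(np.atleast_2d(P)-o)@A
    s=np.c_[p[:,0],-p[:,1]]/(-p[:,2:3]); r2=(s**2).sum(1,keepdims=True); s=s*(1+k1*r2)
    return s*[K[0,0],K[1,1]]+[K[0,2],K[1,2]]
def rays(n,uv):
    K,k1,o,A=cal(n); uv=np.atleast_2d(uv).astype(float)
    u=cv2.undistortPoints(uv.reshape(-1,1,2),K,np.array([k1,0,0,0.])).reshape(-1,2)
    # distort model 1+k1 r^2 same as OpenCV
    return o,np.c_[u[:,0],-u[:,1],-np.ones(len(u))]@A.T
def cloud(n,d):
    v,u=np.mgrid[:384,:512]; o,D=rays(n,np.c_[u.ravel(),v.ravel()])
    P=o+D*d.reshape(-1,1); P[d.ravel()==0]=np.nan; return P.reshape(384,512,3)
def onplane(n,uv,z):
    o,D=rays(n,uv); t=(z-o[2])/D[:,2]; return o+D*t[:,None]
def tri(a,b):
    o1,d1=rays('side',a);o2,d2=rays('top',b);d1=d1[0]/np.linalg.norm(d1);d2=d2[0]/np.linalg.norm(d2)
    M=np.c_[d1,-d2];s=np.linalg.lstsq(M,o2-o1,rcond=None)[0]
    p,q=o1+d1*s[0],o2+d2*s[1];return (p+q)/2,np.linalg.norm(p-q)
E
python3 - <<'E'
from h import *
s=cv2.imread('pics/side0.png');t=cv2.imread('pics/top0.png')
a=cv2.resize(s[90:240,110:280],None,fx=4.4,fy=4,interpolation=cv2.INTER_CUBIC);
a=cv2.resize(s[95:235,150:270],(686,600)[::1] if 0 else (514,600),interpolation=cv2.INTER_CUBIC);cv2.imwrite('pics/side_c.png',a)
a=cv2.resize(t[130:270,120:260],(600,600),interpolation=cv2.INTER_CUBIC);cv2.imwrite('pics/top_c.png',a)
a=cv2.resize(t[145:255,285:400],None,fx=5,fy=5,interpolation=cv2.INTER_CUBIC);cv2.imwrite('pics/top_car.png',a)
C=cloud('top',np.load('pics/top0.npy'))
for uv in [(195,200),(180,235),(145,210),(180,178),(345,198),(372,222),(254,236),(300,100),(155,188)]: print(uv,C[uv[1],uv[0]].round(4))
C=cloud('side',np.load('pics/side0.npy'))
for uv in [(197,107),(200,190),(178,180),(315,352),(215,266),(317,302),(185,124)]: print(uv,C[uv[1],uv[0]].round(4))
E
```

```text
(195, 200) [0.5571 0.1802 0.0118]
(180, 235) [0.4623 0.2214 0.0143]
(145, 210) [0.4907 0.2533 0.2611]
(180, 178) [ 0.6251  0.2241 -0.005 ]
(345, 198) [ 0.5353 -0.2213  0.0638]
(372, 222) [ 0.475  -0.2977  0.0174]
(254, 236) [0.4508 0.0222 0.0176]
(300, 100) [ 0.8445 -0.127  -0.0056]
(155, 188) [0.5269 0.2195 0.3137]
(197, 107) [0.5271 0.2103 0.3083]
(200, 190) [0.5196 0.2061 0.0901]
(178, 180) [0.4835 0.2547 0.1071]
(315, 352) [ 0.4817 -0.2847  0.0181]
(215, 266) [0.4498 0.015  0.0128]
(317, 302) [ 0.5362 -0.2233  0.0579]
(185, 124) [0.5074 0.2388 0.2609]
```

View pics/side_c.png

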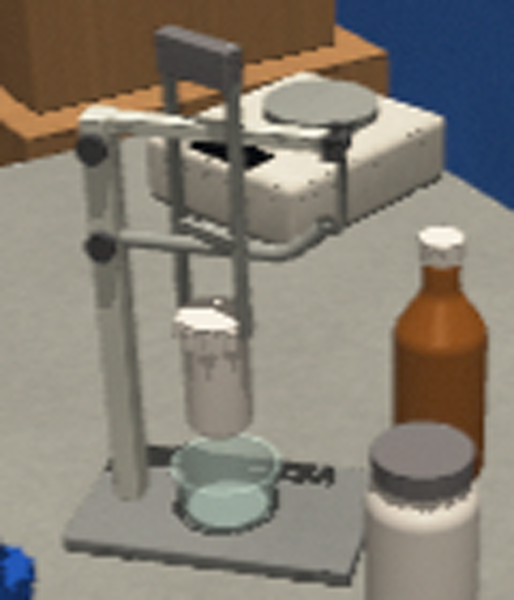

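View pics/top_c.png

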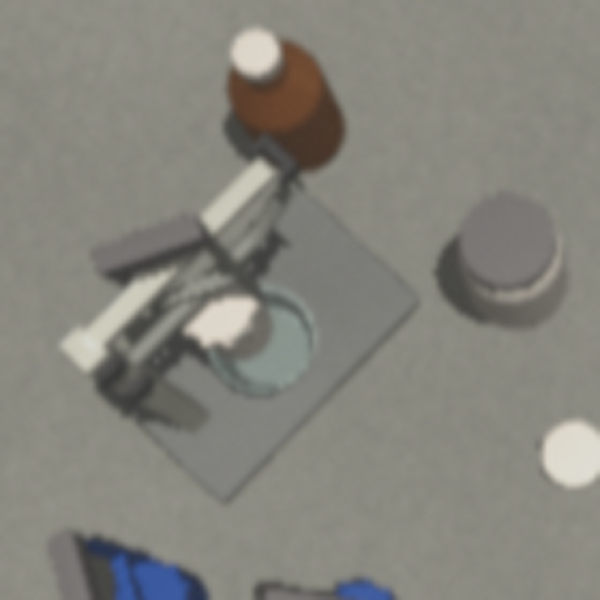

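View pics/top_car.png

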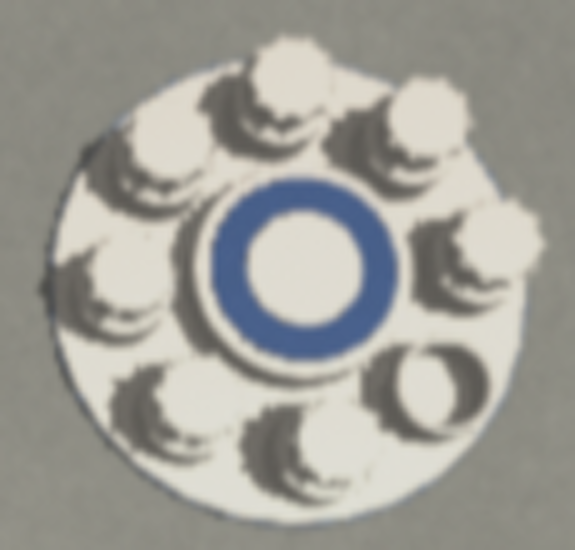

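The crop confirms the choice: a white vessel in a steel yoke, its cross bar on the hook bar. The hook points toward the bottle at crop (280,100). Next I fit the poses from depth and edges.

```bash
python3 - <<'E'
from h import *
for n in('side','top'):
    C=cloud(n,np.load(f'pics/{n}0.npy')).reshape(-1,3)
    print(n)
    reg=(C[:,0]>.42)&(C[:,0]<.66)&(C[:,1]>.12)&(C[:,1]<.32)
    t=(abs(C[:,0]-.4)<.03)&(abs(C[:,1]-.1)<.05); print(' table z',np.median(C[t,2]))
    for lo,hi in [(.25,.272),(.285,.325),(.18,.2)]:
        P=C[reg&(C[:,2]>lo)&(C[:,2]<hi)]
        if len(P)<5: continue
        m=np.median(P[:,:2],0);Q=P[:,:2]-P[:,:2].mean(0);w,V=np.linalg.eigh(Q.T@Q)
        v=V[:,1]*np.sign(V[0,1]);l=Q@v
        print(' ',lo,hi,len(P),P.mean(0).round(4),'dir',v.round(3),np.degrees(np.arctan2(v[1],v[0])).round(1),'ext',np.percentile(l,[1,99]).round(3),'ends',(P[:,:2].mean(0)+v*l.min()).round(3),(P[:,:2].mean(0)+v*l.max()).round(3),'perp sd',(Q@V[:,0]).std().round(4),'z',np.percentile(P[:,2],[10,50,90]).round(4))
E
python3 - <<'E'
import cv2
def grid(f,x0,y0,x1,y1,s,o):
    a=cv2.imread(f)[y0:y1,x0:x1];a=cv2.resize(a,None,fx=s,fy=s,interpolation=cv2.INTER_NEAREST)
    for x in range(x0-x0%10+10,x1,10): cv2.line(a,(int((x-x0+.5)*s),0),(int((x-x0+.5)*s),4 if x%50 else 12),(0,0,255),1);cv2.putText(a,str(x),(int((x-x0)*s)-8,22),0,.35,(0,0,255),1)
    for y in range(y0-y0%10+10,y1,10): cv2.line(a,(0,int((y-y0+.5)*s)),(6,int((y-y0+.5)*s)),(0,0,255),1);cv2.putText(a,str(y),(8,int((y-y0+.5)*s)+4),0,.35,(0,0,255),1)
    cv2.imwrite(o,a)
grid('pics/side0.png',155,95,255,170,8,'pics/sg.png')
grid('pics/side0.png',155,160,255,235,8,'pics/sg2.png')
grid('pics/top0.png',130,150,225,250,6,'pics/tg.png')
E
```

```text
side
 table z -0.0024065128595393004
  0.25 0.272 435 [0.5305 0.2145 0.2612] dir [ 0.714 -0.7  ] -44.4 ext [-0.073  0.076] ends [0.477 0.267] [0.585 0.161] perp sd 0.0065 z [0.2554 0.2622 0.2655]
  0.285 0.325 244 [0.5269 0.2165 0.3025] dir [ 0.366 -0.931] -68.5 ext [-0.03   0.024] ends [0.515 0.247] [0.536 0.194] perp sd 0.0037 z [0.2911 0.3032 0.3125]
  0.18 0.2 303 [0.5173 0.2261 0.1913] dir [ 0.737 -0.676] -42.6 ext [-0.057  0.07 ] ends [0.474 0.266] [0.575 0.173] perp sd 0.0062 z [0.1848 0.1911 0.1981]
top
 table z -0.0015593748378810446
  0.25 0.272 480 [0.5291 0.2202 0.2638] dir [ 0.712 -0.702] -44.6 ext [-0.068  0.08 ] ends [0.48  0.269] [0.587 0.163] perp sd 0.0061 z [0.2575 0.2648 0.2676]
  0.285 0.325 242 [0.5287 0.2206 0.3096] dir [ 0.307 -0.952] -72.1 ext [-0.027  0.026] ends [0.52  0.248] [0.537 0.196] perp sd 0.0045 z [0.2985 0.3121 0.3151]
  0.18 0.2 219 [0.5193 0.2285 0.1934] dir [ 0.747 -0.665] -41.6 ext [-0.056  0.065] ends [0.476 0.267] [0.571 0.183] perp sd 0.0058 z [0.1887 0.1934 0.1987]
```

View pics/sg.png

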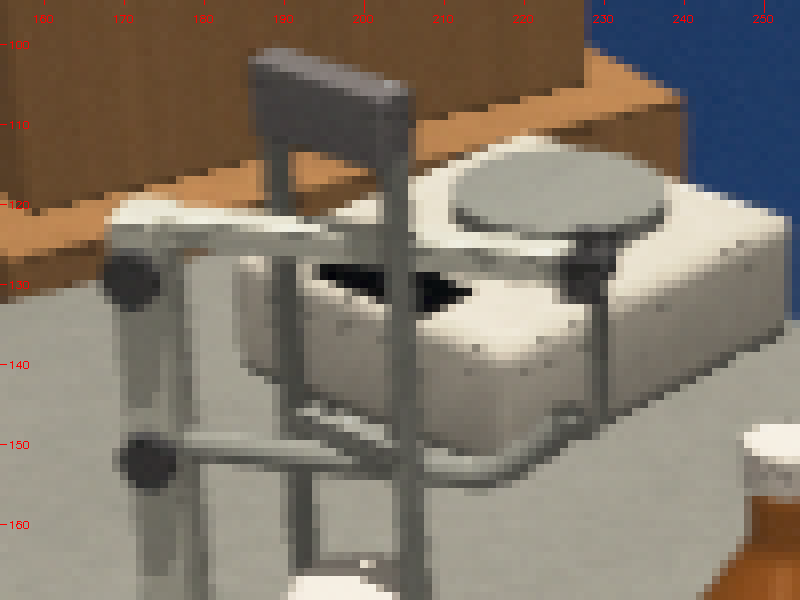

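View pics/sg2.png

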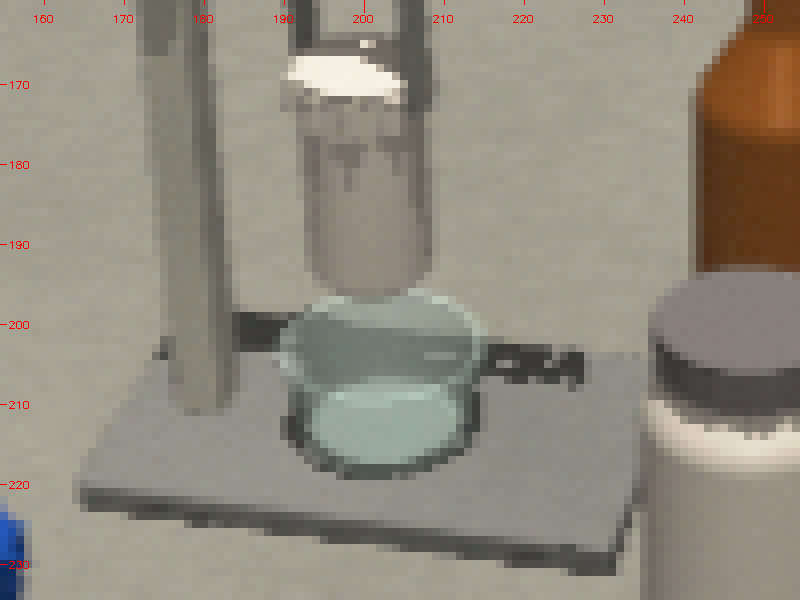

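View pics/tg.png

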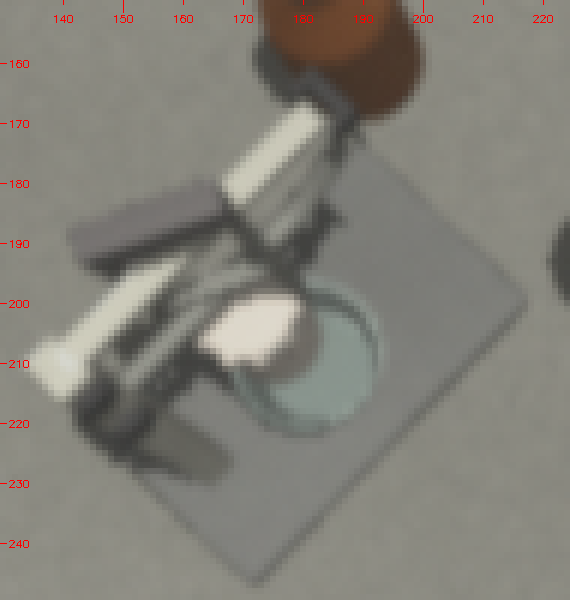

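```bash
cat >> h.py <<'E'
def T(pose,P):
    x,y,z,a=pose;P=np.atleast_2d(P)/1000.;c,s=np.cos(a),np.sin(a)
    return np.c_[c*P[:,0]-s*P[:,1]+x,s*P[:,0]+c*P[:,1]+y,P[:,2]+z]
E
python3 - <<'E'
from h import *
from scipy.optimize import least_squares as LS
SP=np.array([[-70,55,12],[110,55,12],[-70,55,12],[110,55,12],[-56,0,210],[-47,0,212],[-56,0,262],[91,-8,267]])
cam=['top','top','side','side','side','side','side','side']
uv=np.array([[217,199.7],[172.2,246.5],[231,228],[165,220.7],[229.3,147.5],[226.5,145.5],[228.5,127],[171.5,120]])
def f(p):
    P=T([p[0],p[1],0,p[2]],SP);return np.concatenate([proj(c,q)[0]-v for c,q,v in zip(cam,P,uv)])
r=LS(f,[.545,.205,np.radians(135)],loss='soft_l1');print(r.x,np.degrees(r.x[2]));print(r.fun.reshape(-1,2).round(1))
st=[r.x[0],r.x[1],0,r.x[2]]
# yoke: block top corners
B=[[sx*7,sy*27,z] for sx in(-1,1) for sy in(-1,1) for z in(222,246)]
# pts: top view block corners of top face ; side view
def segs(pose,model): return T(pose,model)
# yoke estimate: from cloud
y0=[.529,.2185,.069,np.radians(110)]
np.save('st.npy',st)
def draw(n,pose_y,out,box,s):
    a=cv2.imread(f'pics/{n}0.png')
    x0,y0_,x1,y1=box;a=cv2.resize(a[y0_:y1,x0:x1],None,fx=s,fy=s,interpolation=cv2.INTER_CUBIC)
    def L(pose,p,col):
        q=(proj(n,T(pose,np.array(p)))-[x0-.5,y0_-.5])*s
        for i in range(len(q)-1): cv2.line(a,tuple(int(v) for v in q[i]),tuple(int(v) for v in q[i+1]),col,1)
    g=(0,255,0)
    for z in(0,12): L(st,[[-70,-55,z],[110,-55,z],[110,55,z],[-70,55,z],[-70,-55,z]],g)
    for z in(257,267): L(st,[[91,-6,z],[-48,-6,z],[-48,6,z],[91,6,z],[91,-6,z]],g)
    L(st,[[91,0,190],[-18,0,190],[-26,0,193],[-34,0,199],[-47,0,212]],(255,255,0)); L(st,[[-56,0,262],[-56,0,210]],(255,0,255))
    for z in(222,246): L(pose_y,[[-7,-27,z],[7,-27,z],[7,27,z],[-7,27,z],[-7,-27,z]],(0,0,255))
    for k in(-24,24): L(pose_y,[[0,k,78],[0,k,222]],(0,0,255))
    L(pose_y,[[0,-24,130],[0,24,130]],(0,0,255))
    for z,rr in((0,16),(5,20),(62,23.5),(78,23.5)): L(pose_y,[[rr*np.cos(t),rr*np.sin(t),z] for t in np.linspace(0,6.3,30)],(0,128,255))
    cv2.imwrite(out,a)
draw('side',y0,'pics/ov_s.png',(155,95,255,235),4.2); draw('top',y0,'pics/ov_t.png',(130,150,225,250),6)
E
```

```text
[0.54589406 0.20444771 2.35358907] 134.8507206135112
[[ 1.4 -0.4]
 [-0.3  1.2]
 [ 0.5 -0.3]
 [-1.2 -1.5]
 [ 0.6 -0.3]
 [-0.2  0.6]
 [ 1.1  0.1]
 [-1.  -1.6]]
```

View pics/ov_s.png

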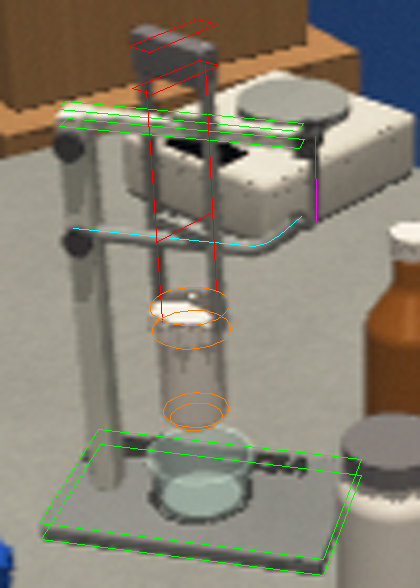

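View pics/ov_t.png

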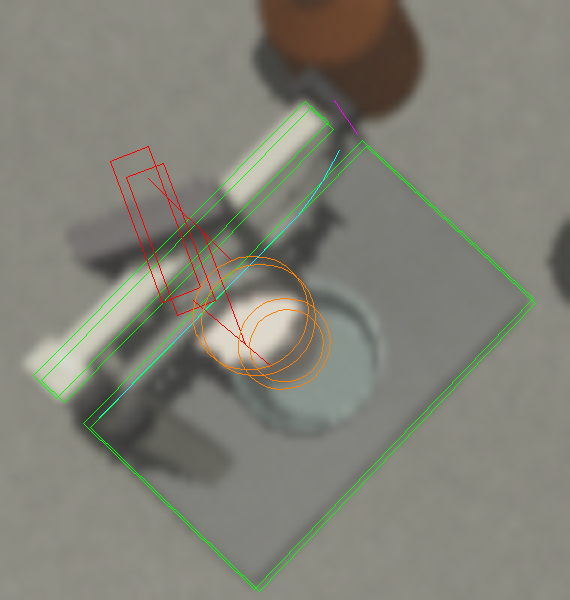

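```bash
python3 - <<'E'
import cv2
def grid(f,x0,y0,x1,y1,s,o):
    a=cv2.imread(f)[y0:y1,x0:x1];a=cv2.resize(a,None,fx=s,fy=s,interpolation=cv2.INTER_NEAREST);a=cv2.convertScaleAbs(a,alpha=1.5)
    for x in range(x0-x0%5+5,x1,5): cv2.line(a,(int((x-x0+.5)*s),0),(int((x-x0+.5)*s),6),(0,0,255),1);cv2.putText(a,str(x),(int((x-x0)*s)-8,18),0,.35,(0,0,255),1)
    for y in range(y0-y0%5+5,y1,5): cv2.line(a,(0,int((y-y0+.5)*s)),(6,int((y-y0+.5)*s)),(0,0,255),1);cv2.putText(a,str(y),(8,int((y-y0+.5)*s)+4),0,.35,(0,0,255),1)
    cv2.imwrite(o,a)
grid('pics/top0.png',132,158,192,218,10,'pics/tgz.png')
grid('pics/top0.png',290,148,400,253,5.6,'pics/cgz.png')
E
```

```text
(no output)
```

View pics/tgz.png

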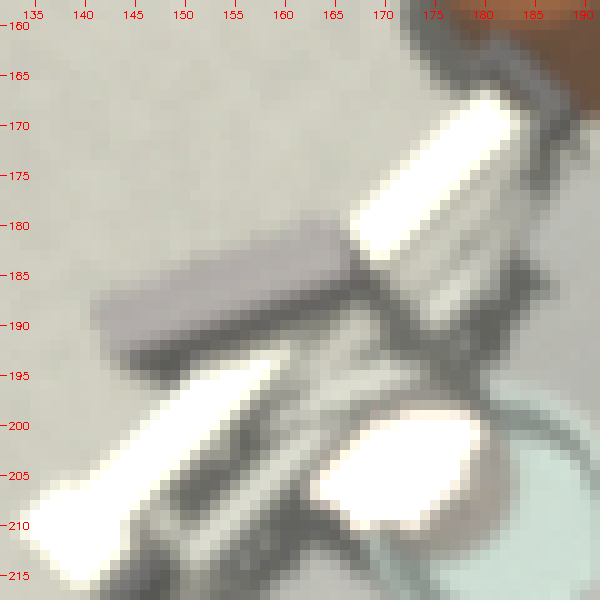

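View pics/cgz.png

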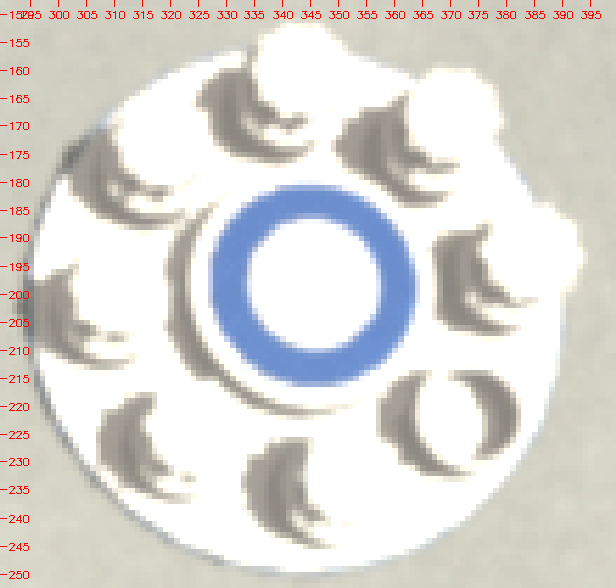

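```bash
cat > fit.py <<'E'
from h import *
from scipy.optimize import least_squares as LS
K={n:cal(n) for n in('side','top')}
def pj(n,P,d):
    k,k1,o,A=K[n]; A=R.from_rotvec(d[3:]).as_matrix()@A
    p=(np.atleast_2d(P)-o-d[:3])@A; s=np.c_[p[:,0],-p[:,1]]/(-p[:,2:3]); s=s*(1+k1*(s**2).sum(1,keepdims=True)); return s*[k[0,0],k[1,1]]+[k[0,2],k[1,2]]
obs=[ # obj, cam, modelpt, uv
('s','top',[-70,55,12],[217,199.7]),('s','top',[110,55,12],[172.2,246.5]),('s','side',[-70,55,12],[231,228]),('s','side',[110,55,12],[165,220.7]),
('s','side',[-56,0,210],[229.3,147.5]),('s','side',[-47,0,212],[226.5,145.5]),('s','side',[-56,0,262],[228.5,127]),
('s','top',[-48,-6,267],[179,166.7]),('s','top',[-48,6,267],[183.7,171]),('s','top',[91,0,267],[136.3,212]),
('y','top',[-7,27,246],[140.7,187.7]),('y','top',[7,27,246],[143.3,193.2]),('y','top',[-7,-27,246],[163.7,178.9]),('y','top',[7,-27,246],[166.8,185.6]),
('y','side',[-7,27,246],[186.3,101.5]),('y','side',[-7,27,246],[187,101]),('y','side',[7,-27,246],[206,105.2]) if 0 else ('y','side',[0,-24,222],[204.3,115.5]),('y','side',[0,24,222],[190.3,113]),
('y','side',[0,0,20],[200.7,191]),
('c','top',[0,0,62],[345.5,198.5]),]
def gv(pose,obj): return pose
def unpack(p):
    return {'s':[p[0],p[1],0,p[2]],'y':[p[3],p[4],p[5],p[6]],'c':[p[7],p[8],0,0]},p[9:15],p[15:21]
def f(p):
    Q,ds,dt=unpack(p);r=[]
    for o,c,m,uv in obs: r+=list((pj(c,T(Q[o],m),ds if c=='side' else dt)[0]-uv)/.7)
    for d in(ds,dt): r+=list(np.array(d[:3])/.002)+list(np.array(d[3:])/.002)
    return np.array(r)
if __name__=='__main__':
    p0=np.r_[.546,.204,2.354,.529,.2185,.069,np.radians(21),.53,-.22,np.zeros(12)]
    r=LS(f,p0,loss='soft_l1');J=np.linalg.inv(r.jac.T@r.jac);sd=np.sqrt(np.diag(J))
    print(r.x[:9].round(4),sd[:9].round(4),np.degrees(r.x[[2,6]]));print(r.x[9:].round(4))
    for o,e in zip(obs,(r.fun[:2*len(obs)]*.7).reshape(-1,2)): print(o[:3],e.round(1))
    np.save('fit.npy',r.x)
    Q,_,_=unpack(r.x); print('yoke in stand frame:'); s=Q['s'];d=np.array(Q['y'][:2])-s[:2];c,si=np.cos(s[3]),np.sin(s[3]);print(c*d[0]+si*d[1],-si*d[0]+c*d[1])
E
python3 fit.py
```

```text
[ 0.5457  0.2057  2.353   0.5314  0.2213  0.0662  0.1971  0.5339 -0.2238] [0.0025 0.0027 0.0151 0.0029 0.0035 0.0023 0.0694 0.0032 0.0034] [134.81557323  11.29089009]
[ 0.0002  0.0005 -0.0001  0.0007 -0.     -0.0001 -0.0002 -0.0005  0.0007
 -0.0003  0.0002  0.0001]
('s', 'top', [-70, 55, 12]) [ 0.7 -0.4]
('s', 'top', [110, 55, 12]) [-1.   1.1]
('s', 'side', [-70, 55, 12]) [ 0.2 -0.1]
('s', 'side', [110, 55, 12]) [-1.4 -1.4]
('s', 'side', [-56, 0, 210]) [ 0.3 -0.1]
('s', 'side', [-47, 0, 212]) [-0.5  0.8]
('s', 'side', [-56, 0, 262]) [0.8 0.3]
('s', 'top', [-48, -6, 267]) [ 0.6 -0.3]
('s', 'top', [-48, 6, 267]) [-0.3 -1. ]
('s', 'top', [91, 0, 267]) [-0.1  1.9]
('y', 'top', [-7, 27, 246]) [1.3 4.5]
('y', 'top', [7, 27, 246]) [-2.6 -7.4]
('y', 'top', [-7, -27, 246]) [3.7 7.2]
('y', 'top', [7, -27, 246]) [-0.7 -5.8]
('y', 'side', [-7, 27, 246]) [0.3 0.1]
('y', 'side', [-7, 27, 246]) [-0.4  0.6]
('y', 'side', [0, -24, 222]) [-0.7  1.1]
('y', 'side', [0, 24, 222]) [ 0.1 -2. ]
('y', 'side', [0, 0, 20]) [ 0.7 -3.3]
('c', 'top', [0, 0, 62]) [ 0. -0.]
yoke in stand frame:
0.021151538161289826 -0.000912556176291204
```

```bash
sed -i "s/^('y','top'.*$/('y','top',[7,27,246],[140.7,187.7]),('y','top',[-7,27,246],[143.3,193.2]),('y','top',[7,-27,246],[163.7,178.9]),('y','top',[-7,-27,246],[166.8,185.6]),/; s/^('y','side',\[-7,27,246\].*$/('y','side',[7,27,246],[187.2,100.5]),('y','side',[-7,27,246],[186,102.2]),('y','side',[0,-24,222],[204.3,115.5]),('y','side',[0,24,222],[190.3,113]),/" fit.py; python3 fit.py
```

```text
[ 0.5457  0.2057  2.3527  0.531   0.2222  0.065   0.3153  0.5339 -0.2237] [0.0025 0.0027 0.0151 0.0023 0.0028 0.002  0.0314 0.0031 0.0034] [134.79859272  18.06740416]
[ 0.0002  0.0005 -0.0001  0.0008  0.0001 -0.0001 -0.0002 -0.0005  0.0008
 -0.0002  0.0002  0.0001]
('s', 'top', [-70, 55, 12]) [ 0.7 -0.4]
('s', 'top', [110, 55, 12]) [-1.   1.1]
('s', 'side', [-70, 55, 12]) [ 0.2 -0.2]
('s', 'side', [110, 55, 12]) [-1.4 -1.4]
('s', 'side', [-56, 0, 210]) [ 0.4 -0.1]
('s', 'side', [-47, 0, 212]) [-0.5  0.8]
('s', 'side', [-56, 0, 262]) [0.8 0.3]
('s', 'top', [-48, -6, 267]) [ 0.6 -0.3]
('s', 'top', [-48, 6, 267]) [-0.3 -1. ]
('s', 'top', [91, 0, 267]) [-0.1  1.9]
('y', 'top', [7, 27, 246]) [-0.2 -0. ]
('y', 'top', [-7, 27, 246]) [-0.8  0.6]
('y', 'top', [7, -27, 246]) [ 1.3 -0. ]
('y', 'top', [-7, -27, 246]) [ 0.3 -0.6]
('y', 'side', [7, 27, 246]) [2.6 0.4]
('y', 'side', [-7, 27, 246]) [-0.5  0.3]
('y', 'side', [0, -24, 222]) [-0.1  1.2]
('y', 'side', [0, 24, 222]) [-1.1 -1.3]
('y', 'side', [0, 0, 20]) [ 0.4 -3. ]
('c', 'top', [0, 0, 62]) [ 0. -0.]
yoke in stand frame:
0.0220554349454102 -0.001215801586827903
```

```bash
python3 - <<'E'
from h import *
x=np.load('fit.npy');s=[x[0],x[1],0,x[2]]
print('bottle cap from top',onplane('top',[179.8,143],.17),'jar',onplane('top',[238.5,189.5],.13),'cap',onplane('top',[254,236],.016),'cup',onplane('top',[180.5,208],.047))
print('tri bottle cap',tri([253.5,151.5],[179.8,143]), 'jar',tri([248.5,202],[238.5,188.5]))
for X in(22,-47,-56,-108,-120,-130):print(X,T(s,[X,0,0]))
for n in('top','side'):
  C=cloud(n,np.load(f'pics/{n}0.npy')).reshape(-1,3)
  for nm,b in(('bottle',(.56,.7,.12,.25)),('jar',(.5,.62,.0,.12))):
    m=(C[:,0]>b[0])&(C[:,0]<b[1])&(C[:,1]>b[2])&(C[:,1]<b[3])
    for lo,hi in((.02,.06),(.06,.1),(.1,.14),(.14,.18)):
      P=C[m&(C[:,2]>lo)&(C[:,2]<hi)]
      if len(P)>5: print(n,nm,lo,hi,len(P),P[:,:2].min(0).round(3),P[:,:2].max(0).round(3),P.mean(0).round(3))
q=proj('side',T([x[7],x[8],0,0],[[0,0,62]]));print('hub centre in side',q)
e1=onplane('top',[370.3,222.8],.06);print('sleeve rim c',e1, onplane('side',[315.5,345],.06))
E
python3 - <<'E'
import cv2
s=cv2.imread('pics/side0.png')[235:384,235:395];s=cv2.resize(s,None,fx=5,fy=4*1.0 if 0 else 4,interpolation=cv2.INTER_NEAREST) if 0 else cv2.resize(s,None,fx=4,fy=4,interpolation=cv2.INTER_NEAREST)
for x in range(240,395,10): cv2.putText(s,str(x),((x-235)*4-8,10),0,.33,(0,0,255),1)
for y in range(240,384,10): cv2.putText(s,str(y),(0,(y-235)*4+6),0,.33,(0,0,255),1)
cv2.imwrite('pics/sc.png',s)
E
```

```text
bottle cap from top [[0.67026354 0.19310691 0.17      ]] jar [[0.55589684 0.05447023 0.13      ]] cap [[0.4509723  0.02218536 0.016     ]] cup [[0.53019496 0.21389212 0.047     ]]
tri bottle cap (array([0.67379432, 0.19409697, 0.16204077]), np.float64(0.0019449140816948044)) jar (array([0.56236751, 0.0536857 , 0.12197517]), np.float64(0.004783955199208633))
22 [[0.5301601  0.22135386 0.        ]]
-47 [[0.57877866 0.17239229 0.        ]]
-56 [[0.58512021 0.16600599 0.        ]]
-108 [[0.62176028 0.12910742 0.        ]]
-120 [[0.63021568 0.12059236 0.        ]]
-130 [[0.63726185 0.11349648 0.        ]]
top bottle 0.02 0.06 74 [0.56  0.165] [0.679 0.218] [0.653 0.178 0.041]
top bottle 0.06 0.1 95 [0.643 0.165] [0.683 0.218] [0.654 0.182 0.082]
top bottle 0.1 0.14 299 [0.644 0.165] [0.699 0.223] [0.664 0.19  0.116]
top bottle 0.14 0.18 120 [0.66  0.181] [0.687 0.208] [0.671 0.194 0.165]
top jar 0.02 0.06 57 [0.533 0.025] [0.557 0.085] [0.541 0.051 0.04 ]
top jar 0.06 0.1 97 [0.533 0.024] [0.579 0.086] [0.544 0.048 0.084]
top jar 0.1 0.14 458 [0.534 0.026] [0.594 0.085] [0.562 0.055 0.125]
side bottle 0.02 0.06 119 [0.56  0.163] [0.692 0.219] [0.664 0.179 0.048]
side bottle 0.06 0.1 290 [0.64  0.163] [0.697 0.214] [0.659 0.177 0.081]
side bottle 0.1 0.14 275 [0.641 0.164] [0.698 0.214] [0.664 0.183 0.116]
side bottle 0.14 0.18 119 [0.659 0.178] [0.684 0.209] [0.669 0.19  0.158]
side jar 0.02 0.06 349 [0.532 0.022] [0.593 0.069] [0.551 0.036 0.04 ]
side jar 0.06 0.1 395 [0.531 0.022] [0.594 0.074] [0.552 0.036 0.081]
side jar 0.1 0.14 511 [0.535 0.025] [0.594 0.085] [0.559 0.047 0.12 ]
hub centre in side [[316.47157523 301.15333287]]
sleeve rim c [[ 0.46753766 -0.28261187  0.06      ]] [[ 0.46751383 -0.29600862  0.06      ]]
```

View pics/sc.png

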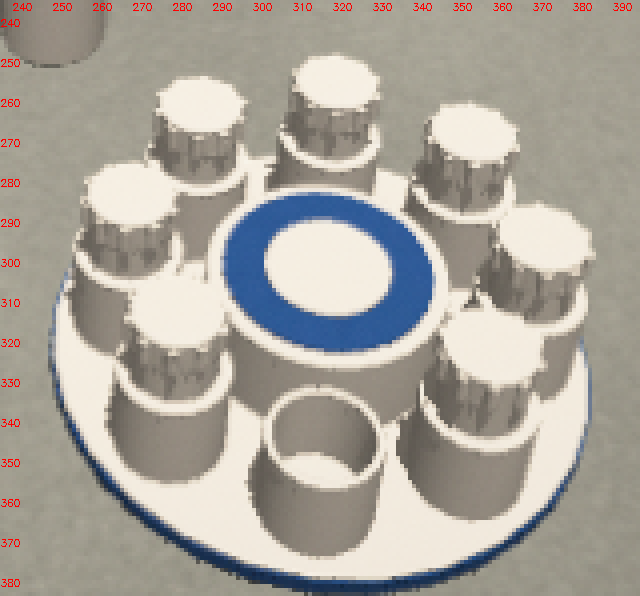

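```bash
python3 - <<'E'
from h import *
from scipy.optimize import least_squares as LS
top=np.array([(291,75),(430,115),(500,240),(340,445),(200,395),(130,270),(170,145)])/5.+[285,145]-.5
side=np.array([(284.5,261.),(318.5,256),(353,268),(370,295.5),(358,322),(278.5,312.5),(267,285.5)])
def c(p,k): a=p[2]+k*np.pi/4; return np.c_[p[0]+.095*np.cos(a),p[1]+.095*np.sin(a),np.full(len(k),.096)]
A=onplane('top',top,.096);B=onplane('side',side,.096)
p0=np.array([.534,-.2237,np.radians(-135)])
def ks(P): return np.round((np.arctan2(P[:,1]-p0[1],P[:,0]-p0[0])-p0[2])/(np.pi/4))
for nm,sets in(('top',[('top',top,A)]),('side',[('side',side,B)]),('both',[('top',top,A),('side',side,B)])):
  f=lambda p:np.concatenate([(proj(n,c(p,ks(P)))-uv).ravel() for n,uv,P in sets])
  r=LS(f,p0,loss='soft_l1');print(nm,r.x.round(4),np.degrees(r.x[2]).round(1),'socket',(r.x[:2]+.095*np.r_[np.cos(r.x[2]),np.sin(r.x[2])]).round(4));print(np.abs(r.fun).max(),ks(A),ks(B))
print(onplane('side',[315.5,343.7],.06),onplane('side',[316.7,302.3],.062))
E
```

```text
top [ 0.5353 -0.2224 -2.3109] -132.4 socket [ 0.4712 -0.2925]
1.0242222011573006 [ 3.  2.  1. -1.  6.  5.  4.] [ 5.  4.  3.  2.  1. -1.  6.]
side [ 0.5317 -0.226  -2.3115] -132.4 socket [ 0.4676 -0.2961]
1.563839112798405 [ 3.  2.  1. -1.  6.  5.  4.] [ 5.  4.  3.  2.  1. -1.  6.]
both [ 0.5336 -0.224  -2.3115] -132.4 socket [ 0.4695 -0.2941]
2.619775279153032 [ 3.  2.  1. -1.  6.  5.  4.] [ 5.  4.  3.  2.  1. -1.  6.]
[[ 0.46927933 -0.29402086  0.06      ]] [[ 0.5323599  -0.22614278  0.062     ]]
```

>>> move_arm([
  {"tz": -0.04, "turn": 7},
  {"tz": -0.08, "turn": 14},
  {"tz": -0.12, "turn": 21},
  {"tz": -0.15, "turn": 28},
], gripper=1)

```text
validation failed for argument at $.in...
```

>>> move_arm([
  {"tx": 0.0, "ty": 0.0, "tz": -0.04, "turn": 7.0},
  {"tx": 0.0, "ty": 0.0, "tz": -0.08, "turn": 14.0},
  {"tx": 0.0, "ty": 0.0, "tz": -0.12, "turn": 21.0},
  {"tx": 0.0, "ty": 0.0, "tz": -0.15, "turn": 28.0},
], gripper=1.0)

```text
time_s: 0.43
eef_pos: [0.1394, 0.5581, 0.3845]
eef_rot: [-0.001, 0.915, 0.404, 0.001]
wrist_force: [0.6, 0.4, 0.1]
opening: 1.0
```

>>> move_arm([
  {"tx": 0.0005, "ty": 0.015, "tz": 0.0, "turn": 2.0},
  {"tx": 0.001, "ty": 0.045, "tz": 0.0, "turn": 5.0},
  {"tx": 0.003, "ty": 0.08, "tz": 0.0, "turn": 9.0},
  {"tx": 0.004, "ty": 0.115, "tz": 0.0, "turn": 12.0},
  {"tx": 0.005, "ty": 0.15, "tz": 0.0, "turn": 15.0},
  {"tx": 0.006, "ty": 0.185, "tz": 0.0, "turn": 18.0},
  {"tx": 0.007, "ty": 0.22, "tz": 0.0, "turn": 21.0},
  {"tx": 0.008, "ty": 0.255, "tz": 0.0, "turn": 24.0},
  {"tx": 0.009, "ty": 0.29, "tz": 0.0, "turn": 26.0},
  {"tx": 0.01, "ty": 0.325, "tz": 0.0, "turn": 28.0},
  {"tx": 0.011, "ty": 0.36, "tz": 0.0, "turn": 28.0},
  {"tx": 0.012, "ty": 0.395, "tz": 0.0, "turn": 28.0},
  {"tx": 0.013, "ty": 0.43, "tz": 0.0, "turn": 28.0},
  {"tx": 0.014, "ty": 0.46, "tz": 0.0, "turn": 28.0},
  {"tx": 0.015, "ty": 0.485, "tz": 0.0, "turn": 28.0},
  {"tx": 0.016, "ty": 0.503, "tz": 0.0, "turn": 28.0},
  {"tx": 0.016, "ty": 0.512, "tz": 0.0, "turn": 28.0},
  {"tx": 0.016, "ty": 0.516, "tz": 0.0, "turn": 28.0},
  {"tx": 0.016, "ty": 0.516, "tz": 0.0, "turn": 28.0},
], gripper=1.0)

```text
time_s: 2.02
eef_pos: [0.5334, 0.2241, 0.3808]
eef_rot: [-0.0, 0.985, 0.173, -0.001]
wrist_force: [-0.7, -0.4, -0.8]
opening: 1.002
```

```bash
python3 - <<'E'
from h import *
print(get_obs()['q'].round(3))
for n in('side','top'):
    p,d=snap(n,n+'1')
s=cv2.imread('pics/side1.png')[60:220,140:280];cv2.imwrite('pics/s1c.png',cv2.resize(s,None,fx=3.75,fy=3.75,interpolation=cv2.INTER_CUBIC))
s=cv2.imread('pics/top1.png')[130:260,110:240];cv2.imwrite('pics/t1c.png',cv2.resize(s,None,fx=4.5,fy=4.5,interpolation=cv2.INTER_CUBIC))
E
```

```text
[ 0.193  0.109  1.392  0.     1.642 -0.155]
```

View pics/s1c.png

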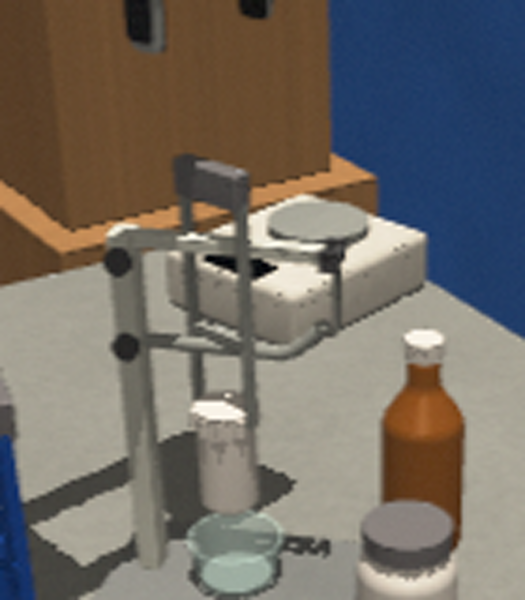

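View pics/t1c.png

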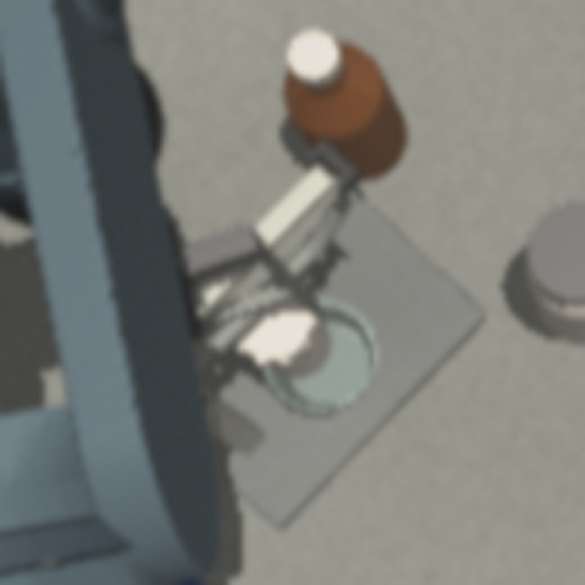

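```bash
python3 - <<'E'
from h import *
o=get_obs();e=o['eef_pos'];print(e, proj('side',[e,e-[0,0,-.013]]))
s=cv2.imread('pics/side1.png')[40:125,160:230];cv2.imwrite('pics/s1d.png',cv2.resize(s,None,fx=7,fy=7,interpolation=cv2.INTER_NEAREST))
E
```

```text
[0.53263037 0.22507099 0.38127456] [[194.2359484   73.17755779]
 [193.88979951  67.3141942 ]]
```

View pics/s1d.png

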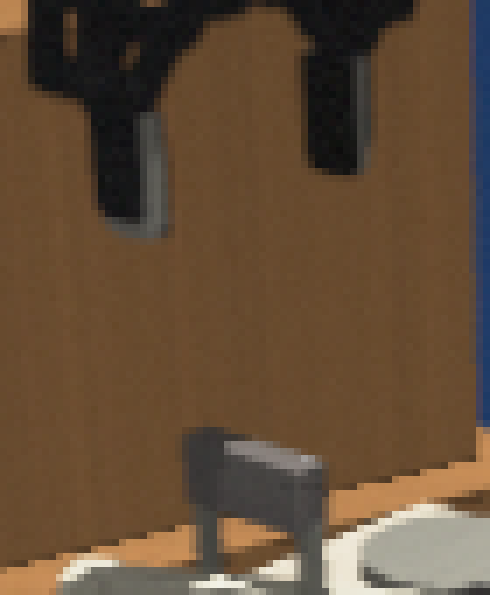

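>>> move_arm([
  {"tx": -0.003, "ty": 0.002, "tz": 0.02, "turn": 0.0},
  {"tx": -0.003, "ty": 0.002, "tz": 0.045, "turn": 0.0},
  {"tx": -0.003, "ty": 0.002, "tz": 0.07, "turn": 0.0},
  {"tx": -0.003, "ty": 0.002, "tz": 0.085, "turn": 0.0},
  {"tx": -0.003, "ty": 0.002, "tz": 0.092, "turn": 0.0},
  {"tx": -0.003, "ty": 0.002, "tz": 0.092, "turn": 0.0},
  {"tx": -0.003, "ty": 0.002, "tz": 0.092, "turn": 0.0},
], gripper=1.0)

```text
time_s: 2.7
eef_pos: [0.5311, 0.2221, 0.2901]
eef_rot: [-0.0, 0.985, 0.174, 0.0]
wrist_force: [0.9, 0.6, 0.2]
opening: 1.003
```

```bash
python3 - <<'E'
from h import *
o=get_obs();print(o['eef_pos'],o['wrist_force'])
snap('side','side2');snap('top','top2')
s=cv2.imread('pics/side2.png')[60:180,150:260];cv2.imwrite('pics/s2d.png',cv2.resize(s,None,fx=5,fy=5,interpolation=cv2.INTER_CUBIC))
E
```

```text
[0.53108536 0.22210973 0.29014946] [0.90297126 0.62126051 0.19438159]
```

View pics/s2d.png

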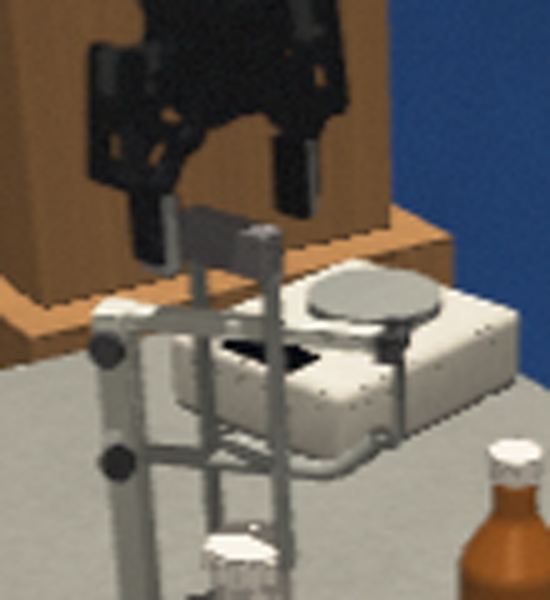

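The fingers straddle the grip block, the near one at crop (155,230) and the far one at (295,180), with the tips well above the arm. I'm closing now.

>>> move_arm([
  {"tx": 0.0, "ty": 0.0, "tz": 0.0, "turn": 0.0},
  {"tx": 0.0, "ty": 0.0, "tz": 0.0, "turn": 0.0},
  {"tx": 0.0, "ty": 0.0, "tz": 0.0, "turn": 0.0},
  {"tx": 0.0, "ty": 0.0, "tz": 0.0, "turn": 0.0},
  {"tx": 0.0, "ty": 0.0, "tz": 0.0, "turn": 0.0},
  {"tx": 0.0, "ty": 0.0, "tz": 0.0, "turn": 0.0},
  {"tx": 0.0, "ty": 0.0, "tz": 0.0, "turn": 0.0},
  {"tx": 0.0, "ty": 0.0, "tz": 0.0, "turn": 0.0},
  {"tx": 0.0, "ty": 0.0, "tz": 0.0, "turn": 0.0},
  {"tx": 0.0, "ty": 0.0, "tz": 0.0, "turn": 0.0},
], gripper=0.0)

```text
time_s: 3.63
eef_pos: [0.5311, 0.2213, 0.2895]
eef_rot: [0.0, 0.985, 0.173, -0.0]
wrist_force: [-1.8, -1.5, 4.2]
opening: 0.149
```

```bash
python3 - <<'E'
from h import *
o=get_obs();print(o['eef_pos'],o['wrist_force'],o['torque'],o['opening'])
snap('side','side3');snap('top','top3')
s=cv2.imread('pics/side3.png')[60:220,150:260];cv2.imwrite('pics/s3d.png',cv2.resize(s,None,fx=3.75,fy=3.75,interpolation=cv2.INTER_CUBIC))
E
```

```text
[0.53113689 0.22128133 0.28950677] [-1.75897023 -1.475593    4.23696611] [-0.34671539  0.44872257 -0.25075286] 0.14949529529315872
```

View pics/s3d.png

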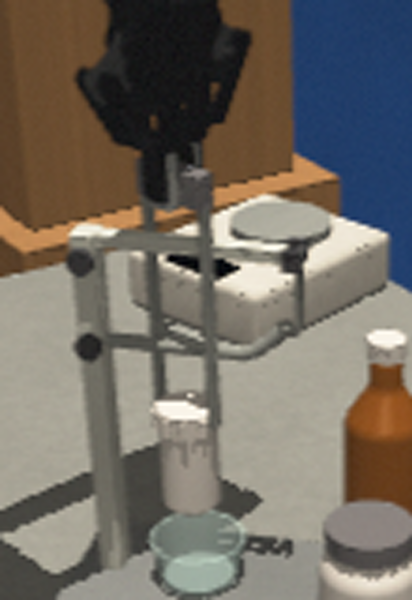

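>>> move_arm([
  {"tx": 0.0, "ty": 0.0, "tz": -0.002, "turn": 1.0},
  {"tx": 0.0, "ty": 0.0, "tz": -0.005, "turn": 2.0},
  {"tx": 0.0, "ty": 0.0, "tz": -0.008, "turn": 4.0},
  {"tx": 0.0, "ty": 0.0, "tz": -0.01, "turn": 6.0},
  {"tx": 0.0, "ty": 0.0, "tz": -0.01, "turn": 6.0},
  {"tx": 0.0, "ty": 0.0, "tz": -0.01, "turn": 6.0},
], gripper=0.0)

```text
time_s: 4.23
eef_pos: [0.5312, 0.2215, 0.2989]
eef_rot: [-0.0, 0.993, 0.122, -0.0]
wrist_force: [0.1, 0.5, -3.9]
opening: 0.154
```

```bash
python3 - <<'E'
from h import *
o=get_obs();print(o['eef_pos'],o['eef_rot'],o['wrist_force'],o['torque'],o['opening'])
snap('side','side4');snap('top','top4')
for n,(a,b,c,d) in(('side',(60,220,150,260)),('top',(130,260,110,240))):
  s=cv2.imread(f'pics/{n}4.png')[a:b,c:d];cv2.imwrite(f'pics/{n}4c.png',cv2.resize(s,None,fx=3.75,fy=3.75,interpolation=cv2.INTER_CUBIC))
E
```

```text
[0.53117487 0.22153201 0.29888998] [-7.02322276e-05  9.92534403e-01  1.21964819e-01 -1.94092305e-04] [ 0.14942192  0.51431142 -3.91827921] [ 0.02034358  0.01866128 -0.01826898] 0.15393641714612244
```

View pics/side4c.png

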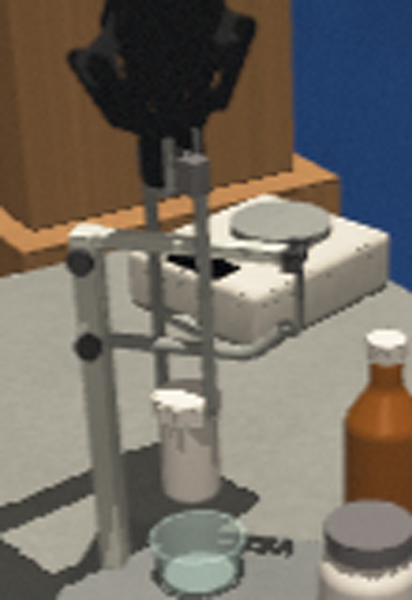

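View pics/top4c.png

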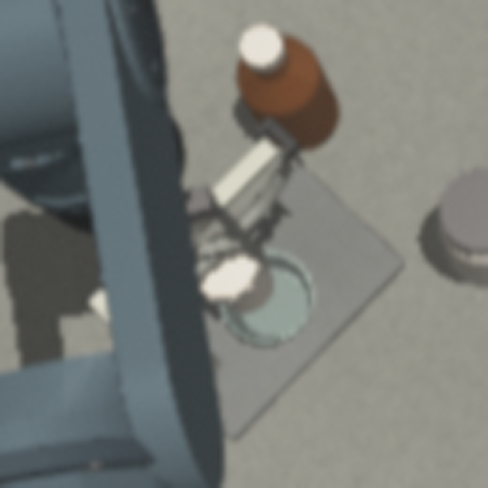

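>>> move_arm([
  {"tx": 0.0, "ty": 0.0, "tz": -0.001, "turn": 3.0},
  {"tx": 0.0, "ty": 0.0, "tz": -0.003, "turn": 8.0},
  {"tx": 0.0, "ty": 0.0, "tz": -0.005, "turn": 14.0},
  {"tx": 0.0, "ty": 0.0, "tz": -0.007, "turn": 20.0},
  {"tx": 0.0, "ty": 0.0, "tz": -0.009, "turn": 26.0},
  {"tx": 0.0, "ty": 0.0, "tz": -0.011, "turn": 32.0},
  {"tx": 0.0, "ty": 0.0, "tz": -0.013, "turn": 38.0},
  {"tx": 0.0, "ty": 0.0, "tz": -0.015, "turn": 44.0},
  {"tx": 0.0, "ty": 0.0, "tz": -0.017, "turn": 50.0},
  {"tx": 0.0, "ty": 0.0, "tz": -0.019, "turn": 55.0},
  {"tx": 0.0, "ty": 0.0, "tz": -0.0205, "turn": 58.0},
  {"tx": 0.0, "ty": 0.0, "tz": -0.0205, "turn": 59.0},
  {"tx": 0.0, "ty": 0.0, "tz": -0.0205, "turn": 59.0},
  {"tx": 0.0, "ty": 0.0, "tz": -0.0205, "turn": 59.0},
], gripper=0.0)

```text
time_s: 5.5
eef_pos: [0.5311, 0.2214, 0.3195]
eef_rot: [0.0, 0.924, -0.382, -0.0]
wrist_force: [0.0, -0.2, -3.9]
opening: 0.15
```

```bash
python3 - <<'E'
from h import *
o=get_obs();print(o['eef_pos'],o['eef_rot'],o['wrist_force'],o['torque'],o['opening'])
snap('side','side5');snap('top','top5')
for n,(a,b,c,d) in(('side',(60,220,150,260)),('top',(130,260,110,240))):
  s=cv2.imread(f'pics/{n}5.png')[a:b,c:d];cv2.imwrite(f'pics/{n}5c.png',cv2.resize(s,None,fx=3.75 if n=='side' else 4.5,fy=3.75 if n=='side' else 4.5,interpolation=cv2.INTER_CUBIC))
E
```

```text
[0.53111249 0.22140267 0.31946385] [ 1.12499339e-04  9.24122650e-01 -3.82095888e-01 -2.17108302e-04] [ 0.01597714 -0.17950882 -3.91405945] [-0.02332309 -0.02540699 -0.06775613] 0.1495788082396594
```

View pics/side5c.png

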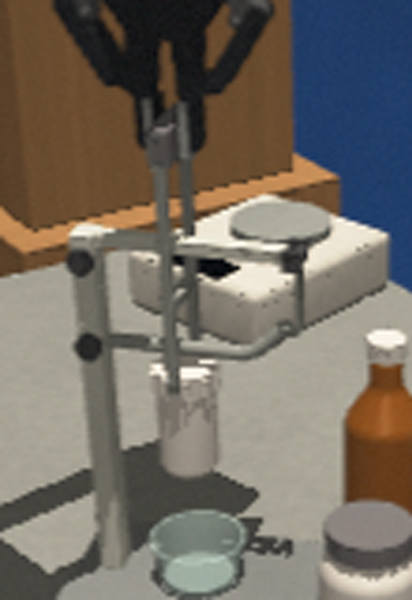

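View pics/top5c.png

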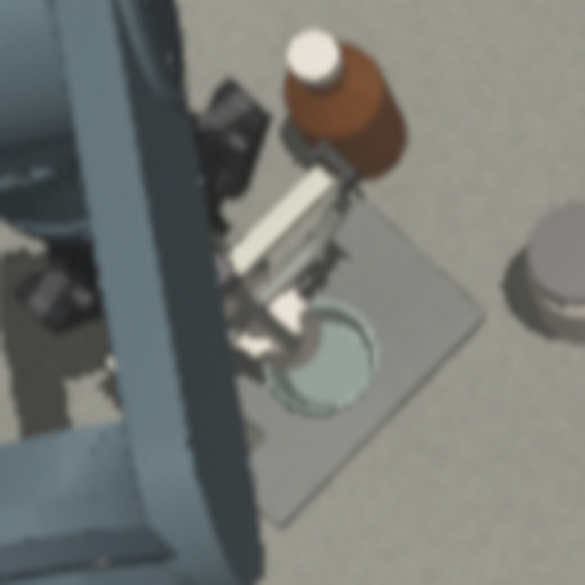

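>>> move_arm([
  {"tx": 0.003, "ty": 0.0, "tz": 0.0, "turn": 0.0},
  {"tx": 0.012, "ty": 0.0, "tz": 0.0, "turn": 0.0},
  {"tx": 0.024, "ty": 0.0, "tz": 0.0, "turn": 0.0},
  {"tx": 0.036, "ty": 0.0, "tz": 0.0, "turn": 0.0},
  {"tx": 0.048, "ty": 0.0, "tz": 0.0, "turn": 0.0},
  {"tx": 0.057, "ty": 0.0, "tz": 0.0, "turn": 0.0},
  {"tx": 0.06, "ty": 0.0, "tz": 0.0, "turn": 0.0},
  {"tx": 0.06, "ty": 0.0, "tz": 0.0, "turn": 0.0},
], gripper=0.0)

```text
time_s: 6.27
eef_pos: [0.5744, 0.1778, 0.3195]
eef_rot: [0.0, 0.923, -0.384, -0.0]
wrist_force: [-0.1, -0.4, -3.1]
opening: 0.152
```

```bash
python3 - <<'E'
from h import *
o=get_obs();print(o['eef_pos'],o['eef_rot'],o['wrist_force'],o['torque'],o['opening'])
snap('side','side6');snap('top','top6')
for n,(a,b,c,d) in(('side',(60,200,150,290)),('top',(130,260,110,240))):
  s=cv2.imread(f'pics/{n}6.png')[a:b,c:d];cv2.imwrite(f'pics/{n}6c.png',cv2.resize(s,None,fx=4.2,fy=4.2,interpolation=cv2.INTER_CUBIC))
E
```

```text
[0.57436553 0.17781824 0.31945624] [ 1.55792378e-04  9.23471151e-01 -3.83667779e-01 -2.11287643e-04] [-0.05563881 -0.43333825 -3.06162486] [-0.04920563 -0.02229593 -0.01729178] 0.15201780474435506
```

View pics/side6c.png

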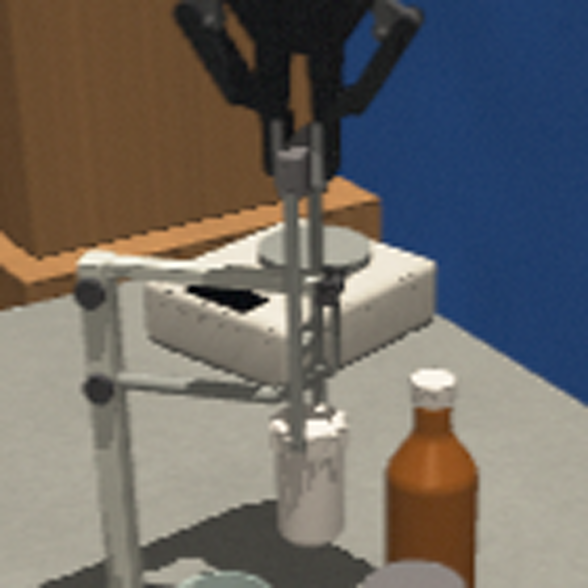

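View pics/top6c.png

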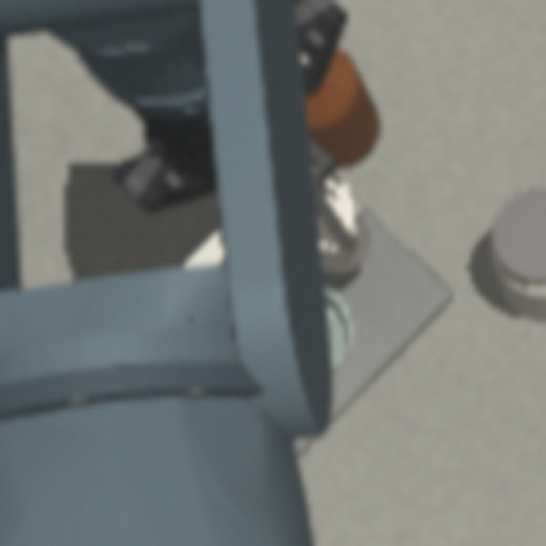

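>>> move_arm([
  {"tx": 0.003, "ty": 0.0, "tz": 0.0, "turn": 0.0},
  {"tx": 0.009, "ty": 0.0, "tz": 0.0, "turn": 0.0},
  {"tx": 0.015, "ty": 0.0, "tz": 0.0, "turn": 0.0},
  {"tx": 0.021, "ty": 0.0, "tz": 0.0, "turn": 0.0},
  {"tx": 0.027, "ty": 0.0, "tz": 0.0, "turn": 0.0},
  {"tx": 0.03, "ty": 0.0, "tz": 0.0, "turn": 0.0},
], gripper=0.0)

```text
time_s: 6.87
eef_pos: [0.5951, 0.1575, 0.3196]
eef_rot: [-0.0, 0.924, -0.383, -0.001]
wrist_force: [-2.7, 1.5, -3.1]
opening: 0.153
```

```bash
python3 - <<'E'
from h import *
o=get_obs();print(o['eef_pos'],o['eef_rot'],o['wrist_force'],o['torque'],o['opening'])
snap('side','side7')
for n,(a,b,c,d) in(('side',(60,200,150,290)),):
  s=cv2.imread(f'pics/{n}7.png')[a:b,c:d];cv2.imwrite(f'pics/{n}7c.png',cv2.resize(s,None,fx=4.2,fy=4.2,interpolation=cv2.INTER_CUBIC))
E
```

```text
[0.59508293 0.15747113 0.31958604] [-1.22428413e-04  9.23761522e-01 -3.82967838e-01 -5.20637334e-04] [-2.68948937  1.50908248 -3.11334934] [0.6458321  0.6518912  0.01905098] 0.15258788548471222
```

View pics/side7c.png

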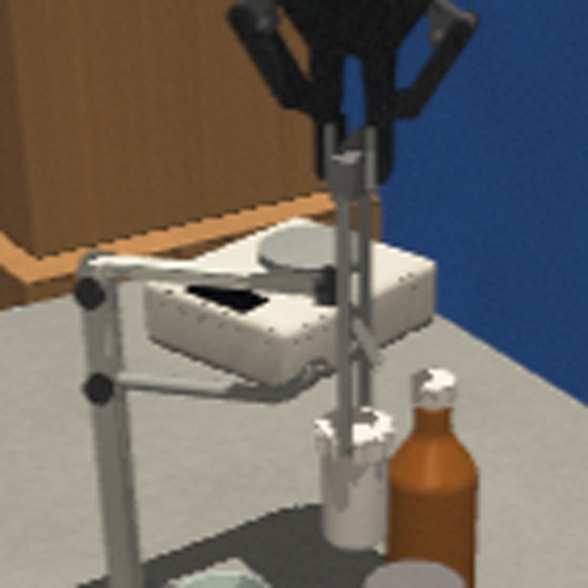

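The keeper flap, near crop (365,345), is swinging outward ahead of the cross bar. The force is about 3 N and the yoke is upright, so I continue out.

>>> move_arm([
  {"tx": 0.004, "ty": 0.0, "tz": 0.0, "turn": 0.0},
  {"tx": 0.011, "ty": 0.0, "tz": 0.0, "turn": 0.0},
  {"tx": 0.018, "ty": 0.0, "tz": 0.0, "turn": 0.0},
  {"tx": 0.025, "ty": 0.0, "tz": 0.0, "turn": 0.0},
  {"tx": 0.032, "ty": 0.0, "tz": 0.0, "turn": 0.0},
  {"tx": 0.039, "ty": 0.0, "tz": 0.0, "turn": 0.0},
  {"tx": 0.046, "ty": 0.0, "tz": 0.0, "turn": 0.0},
  {"tx": 0.053, "ty": 0.0, "tz": 0.0, "turn": 0.0},
  {"tx": 0.06, "ty": 0.0, "tz": 0.0, "turn": 0.0},
  {"tx": 0.066, "ty": 0.0, "tz": 0.0, "turn": 0.0},
  {"tx": 0.066, "ty": 0.0, "tz": 0.0, "turn": 0.0},
], gripper=0.0)

```text
time_s: 7.83
eef_pos: [0.6425, 0.1097, 0.3197]
eef_rot: [0.0, 0.924, -0.383, 0.0]
wrist_force: [-0.4, -0.5, -3.9]
opening: 0.154
```

```bash
python3 - <<'E'
from h import *
o=get_obs();print(o['eef_pos'],o['eef_rot'],o['wrist_force'],o['torque'],o['opening'],o['q'])
snap('side','side8')
for n,(a,b,c,d) in(('side',(60,220,150,310)),):
  s=cv2.imread(f'pics/{n}8.png')[a:b,c:d];cv2.imwrite(f'pics/{n}8c.png',cv2.resize(s,None,fx=3.75,fy=3.75,interpolation=cv2.INTER_CUBIC))
E
```

```text
[0.64246374 0.10967217 0.31974724] [ 2.13105959e-04  9.23548735e-01 -3.83480788e-01  4.16487939e-04] [-0.40533387 -0.53384355 -3.87509654] [0.02235914 0.10092086 0.0401375 ] 0.15433503830187875 [-1.23140801e-02  2.96029359e-01  1.29110129e+00 -7.05644778e-04
  1.55384743e+00  7.74822328e-01]
```

View pics/side8c.png

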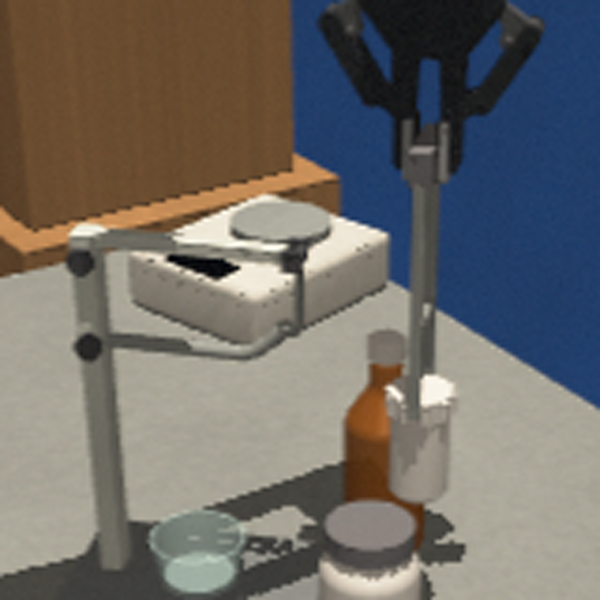

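The keeper hangs shut again, vertical at crop (298,290), and the vessel is clear at stand x of about -136 mm. I lift it straight up to clear the bottle and jar.

>>> move_arm([
  {"tx": 0.0, "ty": 0.0, "tz": -0.005, "turn": 0.0},
  {"tx": 0.0, "ty": 0.0, "tz": -0.018, "turn": 0.0},
  {"tx": 0.0, "ty": 0.0, "tz": -0.036, "turn": 0.0},
  {"tx": 0.0, "ty": 0.0, "tz": -0.054, "turn": 0.0},
  {"tx": 0.0, "ty": 0.0, "tz": -0.072, "turn": 0.0},
  {"tx": 0.0, "ty": 0.0, "tz": -0.09, "turn": 0.0},
  {"tx": 0.0, "ty": 0.0, "tz": -0.1, "turn": 0.0},
  {"tx": 0.0, "ty": 0.0, "tz": -0.105, "turn": 0.0},
  {"tx": 0.0, "ty": 0.0, "tz": -0.105, "turn": 0.0},
], gripper=0.0)

```text
time_s: 8.63
eef_pos: [0.6418, 0.1113, 0.4268]
eef_rot: [-0.001, 0.924, -0.383, 0.001]
wrist_force: [0.8, 0.2, -4.0]
opening: 0.153
```

>>> move_arm([
  {"tx": 0.003, "ty": 0.008, "tz": 0.0, "turn": 0.0},
  {"tx": 0.01, "ty": 0.025, "tz": 0.0, "turn": 0.0},
  {"tx": 0.02, "ty": 0.05, "tz": 0.0, "turn": 0.0},
  {"tx": 0.03, "ty": 0.075, "tz": 0.0, "turn": 0.0},
  {"tx": 0.04, "ty": 0.1, "tz": 0.0, "turn": 0.0},
  {"tx": 0.05, "ty": 0.125, "tz": 0.0, "turn": 0.0},
  {"tx": 0.06, "ty": 0.15, "tz": 0.0, "turn": 0.0},
  {"tx": 0.07, "ty": 0.175, "tz": 0.0, "turn": 0.0},
  {"tx": 0.08, "ty": 0.2, "tz": 0.0, "turn": 0.0},
  {"tx": 0.09, "ty": 0.225, "tz": 0.0, "turn": 0.0},
  {"tx": 0.1, "ty": 0.25, "tz": 0.0, "turn": 0.0},
  {"tx": 0.11, "ty": 0.275, "tz": 0.0, "turn": 0.0},
  {"tx": 0.12, "ty": 0.3, "tz": 0.0, "turn": 0.0},
  {"tx": 0.13, "ty": 0.325, "tz": 0.0, "turn": 0.0},
  {"tx": 0.14, "ty": 0.35, "tz": 0.0, "turn": 0.0},
  {"tx": 0.15, "ty": 0.375, "tz": 0.0, "turn": 0.0},
  {"tx": 0.158, "ty": 0.395, "tz": 0.0, "turn": 0.0},
  {"tx": 0.162, "ty": 0.405, "tz": 0.0, "turn": 0.0},
  {"tx": 0.163, "ty": 0.408, "tz": 0.0, "turn": 0.0},
  {"tx": 0.163, "ty": 0.408, "tz": 0.0, "turn": 0.0},
], gripper=0.0)

```text
time_s: 10.3
eef_pos: [0.4675, -0.2928, 0.4239]
eef_rot: [-0.0, 0.924, -0.383, -0.001]
wrist_force: [0.8, 0.5, -3.0]
opening: 0.152
```

```bash
python3 - <<'E'
from h import *
o=get_obs();print(o['eef_pos'],o['eef_rot'],o['wrist_force'],o['torque'],o['opening'],o['q'])
snap('side','side9');snap('top','top9')
cv2.imwrite('pics/s9c.png',cv2.resize(cv2.imread('pics/side9.png')[60:384,180:500],None,fx=1.85,fy=1.85,interpolation=cv2.INTER_CUBIC))
E
```

```text
[ 0.46752683 -0.29276192  0.42386794] [-4.56916661e-04  9.23543285e-01 -3.83493158e-01 -7.68217665e-04] [ 0.82806982  0.47781731 -3.03399083] [ 0.12388056 -0.09361877  0.03946535] 0.15249402655083796 [-7.74828204e-01  4.09917498e-02  1.38135868e+00  2.79687101e-04
  1.72100836e+00  1.23651020e-02]
```

View pics/s9c.png

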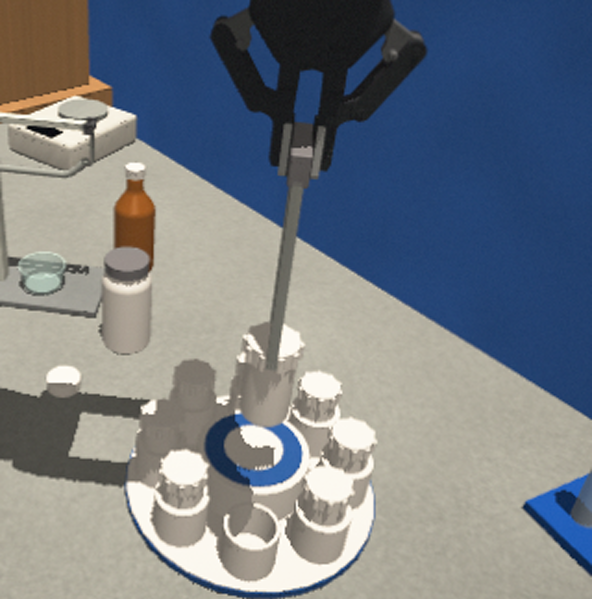

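View pics/top9.png

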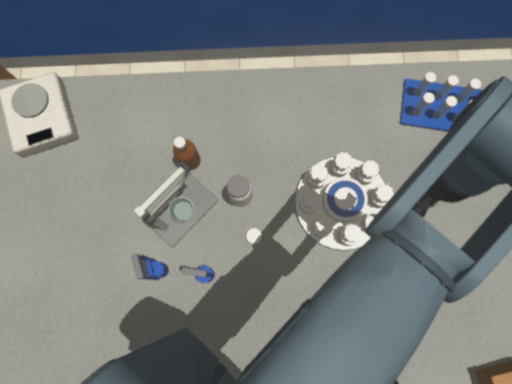

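```bash
cat > ov.py <<'E'
import sys
from h import *
def ov(n,tag,pose,box,s,out,extra=None):
    a=cv2.imread(f'pics/{tag}.png');x0,y0,x1,y1=box;a=cv2.resize(a[y0:y1,x0:x1],None,fx=s,fy=s,interpolation=cv2.INTER_CUBIC)
    def L(pose,p,col):
        q=(proj(n,T(pose,np.array(p)))-[x0-.5,y0-.5])*s
        for i in range(len(q)-1): cv2.line(a,tuple(int(v) for v in q[i]),tuple(int(v) for v in q[i+1]),col,1)
    r=(0,0,255)
    for z in(222,246): L(pose,[[-7,-27,z],[7,-27,z],[7,27,z],[-7,27,z],[-7,-27,z]],r)
    for k in(-24,24): L(pose,[[0,k,78],[0,k,222]],r)
    for z,rr in((0,16),(5,20),(62,23.5),(78,23.5)): L(pose,[[rr*np.cos(t),rr*np.sin(t),z] for t in np.linspace(0,6.3,30)],(0,200,255))
    S=[.4695,-.2941,0,0]
    for z,rr in((60,22.5),(60,26.5),(18,22.5)): L(S,[[rr*np.cos(t),rr*np.sin(t),z] for t in np.linspace(0,6.3,30)],(0,255,0))
    cv2.imwrite(out,a)
E
python3 - <<'E'
from ov import *
e=get_obs()['eef_pos']
ov('side','side9',[e[0],e[1],e[2]-.2205,np.radians(-45)],(270,120,370,384),2.2,'pics/ov9.png')
E
```

```text
(no output)
```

View pics/ov9.png

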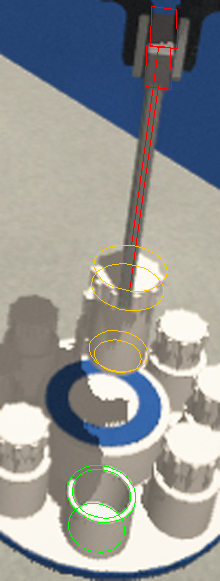

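>>> move_arm([
  {"tx": 0.001, "ty": 0.0, "tz": 0.008, "turn": 0.0},
  {"tx": 0.002, "ty": 0.0, "tz": 0.026, "turn": 0.0},
  {"tx": 0.002, "ty": 0.0, "tz": 0.046, "turn": 0.0},
  {"tx": 0.002, "ty": 0.0, "tz": 0.066, "turn": 0.0},
  {"tx": 0.002, "ty": 0.0, "tz": 0.086, "turn": 0.0},
  {"tx": 0.002, "ty": 0.0, "tz": 0.106, "turn": 0.0},
  {"tx": 0.002, "ty": 0.0, "tz": 0.118, "turn": 0.0},
  {"tx": 0.002, "ty": 0.0, "tz": 0.123, "turn": 0.0},
  {"tx": 0.002, "ty": 0.0, "tz": 0.124, "turn": 0.0},
  {"tx": 0.002, "ty": 0.0, "tz": 0.124, "turn": 0.0},
  {"tx": 0.002, "ty": 0.0, "tz": 0.124, "turn": 0.0},
], gripper=0.0)

```text
time_s: 11.32
eef_pos: [0.4701, -0.2944, 0.3022]
eef_rot: [0.0, 0.924, -0.383, 0.001]
wrist_force: [0.3, -0.2, -2.7]
opening: 0.151
```

```bash
python3 - <<'E'
from ov import *
o=get_obs();e=o['eef_pos'];print(e,o['wrist_force'],o['torque'])
snap('side','side10')
ov('side','side10',[e[0],e[1],e[2]-.2205,np.radians(-45)],(270,180,370,384),2.94,'pics/ov10.png')
a=cv2.imread('pics/side10.png')[280:370,280:360];cv2.imwrite('pics/s10c.png',cv2.resize(a,None,fx=6.6,fy=6.6,interpolation=cv2.INTER_NEAREST))
E
```

```text
[ 0.47010647 -0.29436384  0.30221749] [ 0.30393367 -0.16595917 -2.73374112] [-0.08525495 -0.00380564  0.00669064]
```

View pics/ov10.png

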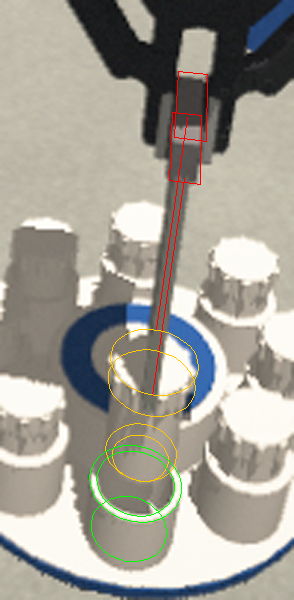

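View pics/s10c.png

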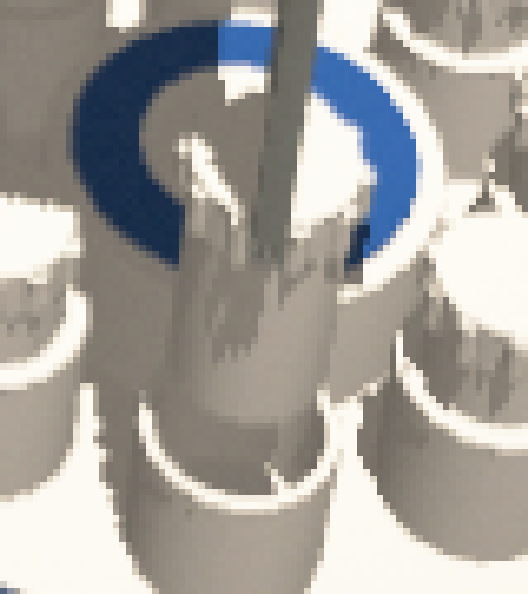

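Rim centre is at x≈316 and the vessel body at x≈318 with the expected perspective lean. The overlay agrees within about 1 px, so I lower slowly and watch the force.

>>> move_arm([
  {"tx": 0.0, "ty": 0.0, "tz": 0.004, "turn": 0.0},
  {"tx": 0.0, "ty": 0.0, "tz": 0.01, "turn": 0.0},
  {"tx": 0.0, "ty": 0.0, "tz": 0.016, "turn": 0.0},
  {"tx": 0.0, "ty": 0.0, "tz": 0.021, "turn": 0.0},
  {"tx": 0.0, "ty": 0.0, "tz": 0.025, "turn": 0.0},
  {"tx": 0.0, "ty": 0.0, "tz": 0.029, "turn": 0.0},
  {"tx": 0.0, "ty": 0.0, "tz": 0.032, "turn": 0.0},
  {"tx": 0.0, "ty": 0.0, "tz": 0.032, "turn": 0.0},
], gripper=0.0)

```text
time_s: 12.03
eef_pos: [0.4694, -0.2939, 0.268]
eef_rot: [-0.0, 0.924, -0.383, -0.0]
wrist_force: [1.3, 0.4, -4.1]
opening: 0.151
```

```bash
python3 - <<'E'
from ov import *
o=get_obs();e=o['eef_pos'];print(e,o['wrist_force'],o['torque'])
snap('side','side11')
a=cv2.imread('pics/side11.png')[280:370,280:360];cv2.imwrite('pics/s11c.png',cv2.resize(a,None,fx=6.6,fy=6.6,interpolation=cv2.INTER_NEAREST))
E
```

```text
[ 0.46939347 -0.29388236  0.26797686] [ 1.34400046  0.42852334 -4.06846488] [-0.02782842 -0.26939425 -0.00971604]
```

View pics/s11c.png

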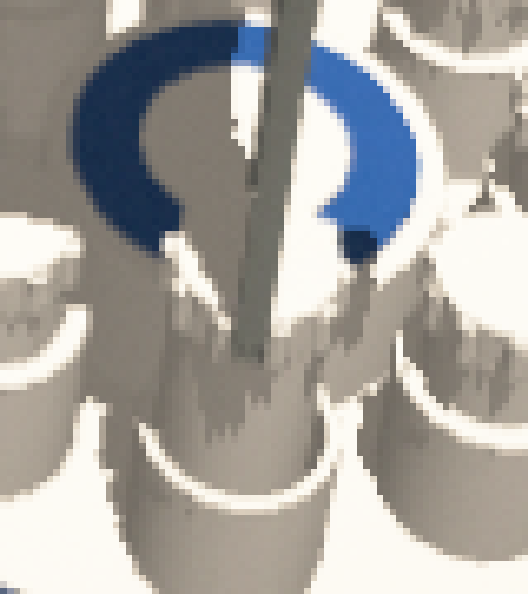

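>>> move_arm([
  {"tx": 0.001, "ty": -0.001, "tz": 0.003, "turn": 0.0},
  {"tx": 0.001, "ty": -0.001, "tz": 0.007, "turn": 0.0},
  {"tx": 0.001, "ty": -0.001, "tz": 0.011, "turn": 0.0},
  {"tx": 0.001, "ty": -0.001, "tz": 0.015, "turn": 0.0},
  {"tx": 0.001, "ty": -0.001, "tz": 0.019, "turn": 0.0},
  {"tx": 0.001, "ty": -0.001, "tz": 0.022, "turn": 0.0},
  {"tx": 0.001, "ty": -0.001, "tz": 0.024, "turn": 0.0},
  {"tx": 0.001, "ty": -0.001, "tz": 0.024, "turn": 0.0},
], gripper=0.0)

```text
time_s: 12.75
eef_pos: [0.4707, -0.2939, 0.2441]
eef_rot: [-0.0, 0.924, -0.383, -0.0]
wrist_force: [-1.1, 0.2, -3.9]
opening: 0.152
```

```bash
python3 - <<'E'
from ov import *
o=get_obs();e=o['eef_pos'];print(e,o['wrist_force'],o['torque'])
E
```

```text
[ 0.47065484 -0.29385172  0.24412236] [-1.05947861  0.2222955  -3.86792303] [ 0.00291869 -0.04788144  0.02971069]
```

>>> move_arm([
  {"tx": 0.0, "ty": 0.0, "tz": 0.0015, "turn": 0.0},
  {"tx": 0.0, "ty": 0.0, "tz": 0.003, "turn": 0.0},
  {"tx": 0.0, "ty": 0.0, "tz": 0.004, "turn": 0.0},
  {"tx": 0.0, "ty": 0.0, "tz": 0.005, "turn": 0.0},
  {"tx": 0.0, "ty": 0.0, "tz": 0.005, "turn": 0.0},
], gripper=0.0)

```text
time_s: 13.17
eef_pos: [0.4708, -0.294, 0.2396]
eef_rot: [-0.0, 0.924, -0.383, -0.0]
wrist_force: [0.7, 0.8, -1.6]
opening: 0.155
```

>>> move_arm([
  {"tx": 0.0, "ty": 0.0, "tz": 0.0005, "turn": 0.0},
  {"tx": 0.0, "ty": 0.0, "tz": 0.001, "turn": 0.0},
  {"tx": 0.0, "ty": 0.0, "tz": 0.001, "turn": 0.0},
], gripper=0.0)

```text
time_s: 13.42
eef_pos: [0.4709, -0.294, 0.2388]
eef_rot: [0.0, 0.924, -0.383, -0.0]
wrist_force: [-0.1, 0.1, -4.0]
opening: 0.149
```

```bash
python3 - <<'E'
from ov import *
o=get_obs();e=o['eef_pos'];print(e,o['wrist_force'],o['torque'])
E
```

```text
[ 0.47087112 -0.29404178  0.23875426] [-0.08352529  0.10500194 -3.99100839] [ 0.03719043 -0.03577465 -0.00139956]
```

>>> move_arm([
  {"tx": 0.0, "ty": 0.0, "tz": 0.0005, "turn": 0.0},
  {"tx": 0.0, "ty": 0.0, "tz": 0.001, "turn": 0.0},
  {"tx": 0.0, "ty": 0.0, "tz": 0.0015, "turn": 0.0},
  {"tx": 0.0, "ty": 0.0, "tz": 0.0015, "turn": 0.0},
], gripper=0.0)

```text
time_s: 13.75
eef_pos: [0.4713, -0.2945, 0.2387]
eef_rot: [0.0, 0.924, -0.383, 0.001]
wrist_force: [-1.4, -0.0, 4.7]
opening: 0.15
```

Fz jumped from -4 to +4.7 N with the height stopped at 0.2387, against 0.2385 computed for home. I check the picture before letting go.

```bash
python3 - <<'E'
from ov import *
o=get_obs();e=o['eef_pos'];print(e,o['wrist_force'],o['torque'])
snap('side','side12')
ov('side','side12',[.4695,-.2941,.018,np.radians(-45)],(250,200,390,384),3.2,'pics/ov12.png')
E
```

```text
[ 0.47128233 -0.29451832  0.23867247] [-1.3579996  -0.03292661  4.72881839] [ 0.20743911  0.37234303 -0.02882631]
```

View pics/ov12.png

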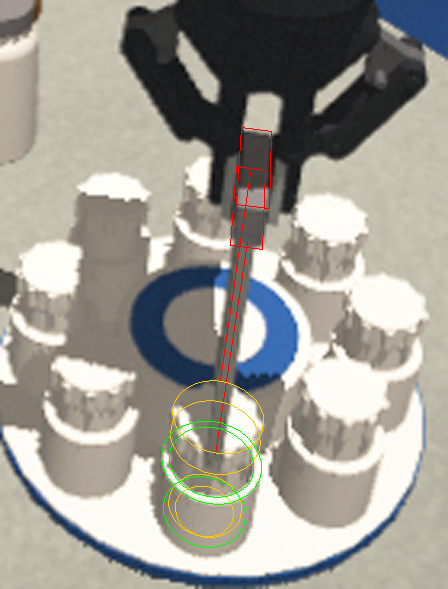

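>>> move_arm([
  {"tx": 0.0, "ty": 0.0, "tz": -0.0005, "turn": 0.0},
  {"tx": 0.0, "ty": 0.0, "tz": -0.0005, "turn": 0.0},
  {"tx": 0.0, "ty": 0.0, "tz": -0.0005, "turn": 0.0},
  {"tx": 0.0, "ty": 0.0, "tz": -0.0005, "turn": 0.0},
  {"tx": 0.0, "ty": 0.0, "tz": -0.0005, "turn": 0.0},
  {"tx": 0.0, "ty": 0.0, "tz": -0.0005, "turn": 0.0},
  {"tx": 0.0, "ty": 0.0, "tz": -0.0005, "turn": 0.0},
  {"tx": 0.0, "ty": 0.0, "tz": -0.0005, "turn": 0.0},
], gripper=1.0)

```text
time_s: 14.47
eef_pos: [0.4709, -0.294, 0.2377]
eef_rot: [-0.0, 0.924, -0.383, -0.0]
wrist_force: [-0.2, -0.7, 0.4]
opening: 1.002
```

>>> move_arm([
  {"tx": 0.0, "ty": 0.0, "tz": -0.005, "turn": 0.0},
  {"tx": 0.0, "ty": 0.0, "tz": -0.015, "turn": 0.0},
  {"tx": 0.0, "ty": 0.0, "tz": -0.03, "turn": 0.0},
  {"tx": 0.0, "ty": 0.0, "tz": -0.05, "turn": 0.0},
  {"tx": 0.0, "ty": 0.0, "tz": -0.075, "turn": 0.0},
  {"tx": 0.0, "ty": 0.0, "tz": -0.1, "turn": 0.0},
  {"tx": 0.0, "ty": 0.0, "tz": -0.115, "turn": 0.0},
  {"tx": 0.0, "ty": 0.0, "tz": -0.12, "turn": 0.0},
  {"tx": 0.0, "ty": 0.0, "tz": -0.12, "turn": 0.0},
], gripper=1.0)

```text
time_s: 15.22
eef_pos: [0.4714, -0.2945, 0.3602]
eef_rot: [0.001, 0.924, -0.383, 0.002]
wrist_force: [0.6, 0.1, -0.5]
opening: 1.001
```

```bash
python3 - <<'E'
from ov import *
o=get_obs();e=o['eef_pos'];print(e,o['wrist_force'],o['opening'],o['time_s'])
snap('side','side13');snap('top','top13')
ov('side','side13',[.4705,-.2941,.018,np.radians(-45)],(250,150,390,384),2.5,'pics/ov13.png')
E
```

```text
[ 0.47144335 -0.29454382  0.36019453] [ 0.57588738  0.10552495 -0.4875557 ] 1.0008830243331968 15.2167
```

View pics/ov13.png

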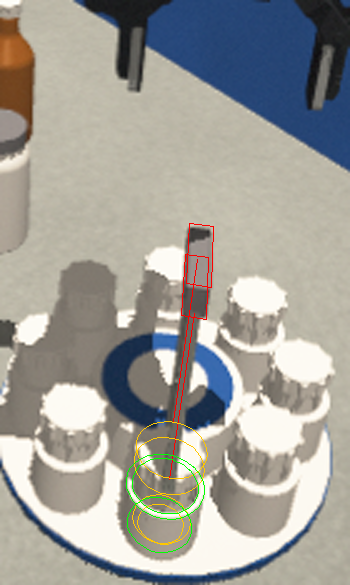

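View pics/side13.png

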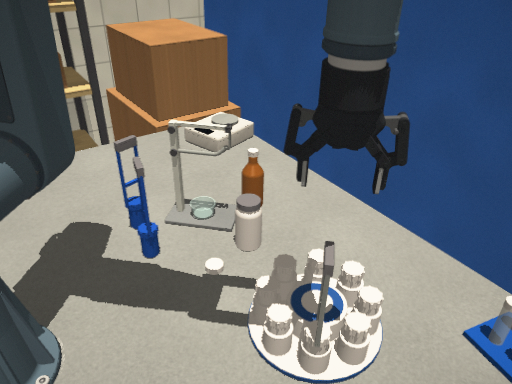

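View pics/top13.png

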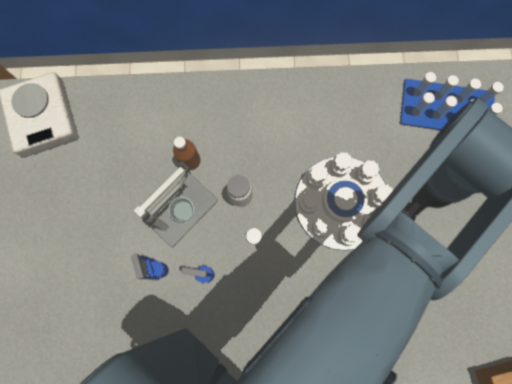

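The vessel stands in the sleeve at (315,350) and matches the overlay for home. Bottle, jar, cup and cap are at the same pixels as before, the keeper is shut, and the gripper is clear.

```bash
python3 - <<'E'
from h import *
a=cv2.imread('pics/top0.png').astype(int);b=cv2.imread('pics/top13.png').astype(int)
for n,(x,y) in dict(bottle=(185,153),jar=(238,190),cap=(254,236)).items(): print(n,abs(a[y-14:y+14,x-14:x+14]-b[y-14:y+14,x-14:x+14]).mean().round(1))
print(workorder.hand_in())
E
```

```text
bottle 13.1
jar 16.2
cap 25.0
the job is handed in; nothing more can be done
None
```

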